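# Make up a tasting set: fan the thins, tip out the truffles

### The job

Make up the tasting set: fan all the flat wrapped chocolate thins into one overlapping row along the narrow black tray, long side along the tray, the first one lying flat up against the end stop and each next one leaning on the one before and covering about a third of it. Swing the lid of the sample case fully back past its detent while the case is still level, only then tip the case right over so that every truffle rolls into the white well, then lower the case back level and close its lid. The thins may be done before or after the case; leave the jar, spatula, tape roll and bowl where they are.

Things in the scene. Friction and masses are not known exactly. Their poses are not given: they have to be found in the camera images.
- station: Steel stand with the white open well and the sample case on it, fixed. Origin on the table straight below the middle of the case's tipping axis. Its -x is the pour side, its z is up; the tipping axis runs along its y. The blue case stands at x = 0 to 90 mm, y = -42 to 42 mm, z = 70 to 125 mm, open on top below its lid, walls 4 mm
- tip_axis (a point): Middle of the case's tipping axis: the case's lower edge on the pour side, 70 mm above the table
- case (a joint): Tipping angle of the blue case (about 0.7 kg) about tip_axis: 0 = level on its stand (gravity holds it), up to 2.0 = tipped right over towards the well (-x of the station). Beyond about 1 it falls on towards the well by itself; held up, it follows the hand
- case_rod (a point): Grip point on the case's tipping rod: a steel rod with a free-turning sleeve 12 mm thick (a grip need not turn) that stands out of the case's -y side, parallel to the tipping axis, 84 mm long, black end ball 13 mm. The point is 58 mm from the case's side, and with the case level it is at x = 75, y = -100, z = 100 mm in the station's frame: it moves round tip_axis on a radius of 81 mm
- lid (a joint): Angle of the orange lid relative to the case: 0 = shut, 2.5 = fully back (end stop). An over-centre spring makes a detent at about 1.8: below it the lid springs shut when let go, beyond it the lid snaps fully back and stays there even when the case is tipped. Takes under 4 N at the rod
- lid_hinge (a point): Middle of the lid's hinge axis, along the upper edge of the case on the side away from the well, parallel to the tipping axis; case level: x = 90, y = 0, z = 125.5 mm in the station's frame
- lid_rod (a point): Grip point on the lid's rod: a steel rod with a free-turning sleeve 12 mm thick (a grip need not turn) that stands out of the lid's +y side at its free edge, parallel to the hinge, 84 mm long, black end ball 13 mm. The point is 58 mm from the lid's side; shut and level it is at x = 3, y = 100, z = 128 mm in the station's frame; it moves round lid_hinge on a radius of 87 mm, up and over to +x
- well_floor (a point): Centre of the well's inner floor, 5 mm above the table. The white well is 150 (x) by 140 (y) mm outside, centred at x = -80 mm of the station's frame, walls 36 mm high and 5 mm thick, floor 5 mm.
- truffle0_center (a point): Centre of truffle 0, a foil-wrapped ball 24 mm across, copper, 14 g; starts in the case; may be absent
- truffle1_center (a point): Centre of truffle 1, a foil-wrapped ball 24 mm across, gold, 14 g; starts in the case; may be absent
- truffle2_center (a point): Centre of truffle 2, a foil-wrapped ball 24 mm across, copper, 14 g; starts in the case; may be absent
- truffle3_center (a point): Centre of truffle 3, a foil-wrapped ball 24 mm across, gold, 14 g; starts in the case; may be absent
- truffle4_center (a point): Centre of truffle 4, a foil-wrapped ball 24 mm across, copper, 14 g; starts in the case; may be absent
- tray: Narrow black fanning tray, fixed: flat bed 246 mm long (its x), 44 mm wide (its y), 8 mm high, open at the sides and narrower than the thins. An upright end stop 6 mm thick, 24 mm high stands at its -x end; its inner face is at x = -117 mm. Origin on the table below the bed's centre; the row starts at the stop and grows to +x
- thin0: Wrapped chocolate thin 0: red slab with a paper band, 60 mm long (its x), 50 mm wide (its y), 8 mm thick, 25 g; origin at the centre of its underside; lies on the table at first; may be absent
- thin1: Wrapped chocolate thin 1: green slab with a paper band, 60 mm long (its x), 50 mm wide (its y), 8 mm thick, 25 g; origin at the centre of its underside; lies on the table at first; may be absent
- thin2: Wrapped chocolate thin 2: blue slab with a paper band, 60 mm long (its x), 50 mm wide (its y), 8 mm thick, 25 g; origin at the centre of its underside; lies on the table at first; may be absent
- thin3: Wrapped chocolate thin 3: gold slab with a paper band, 60 mm long (its x), 50 mm wide (its y), 8 mm thick, 25 g; origin at the centre of its underside; lies on the table at first; may be absent
- thin4: Wrapped chocolate thin 4: orange slab with a paper band, 60 mm long (its x), 50 mm wide (its y), 8 mm thick, 25 g; origin at the centre of its underside; lies on the table at first; may be absent
- jar: Jar, 56 mm across, 75 mm high, bystander; origin under its centre
- spatula: Spatula, 200 mm long, bystander
- tape: Roll of tape, 90 mm across, 45 mm high, bystander; origin under its centre
- bowl: White bowl, 100 mm across, 40 mm high, bystander; origin under its centre
Things that resemble listed ones, but are neither listed nor needed, are in the scene too. What is shaped like the thin0 but purple is not meant. Leave any red look-alike of the tray alone.

How it is judged:
By the outcome, as a careful person would: the job done as asked, in the order asked, and still so for the second after the job is handed in, with the robot touching nothing.
Of thin0, thin1, thin2, thin3, thin4 only 3 to 5 are there at a start; the rules pass over those that are not, and their reading is None.
Of truffle0, truffle1, truffle2, truffle3, truffle4 only 3 to 5 are there at a start; the rules pass over those that are not, and their reading is None.
At some moment in a run one of thin0, thin1, thin2, thin3, thin4 may be knocked a few centimetres aside while the robot is not near it.
Once in a run the grip may slacken for a moment while it holds something.
It also fails if it takes over 210 s, if anything falls off the work surface, if the arm or the gripper's body presses on something with over 40 N, if the wrist force passes 120 N, or if a joint passes its speed limit or range.

### The arm

A 6-joint arm with a two-finger parallel gripper is mounted at the origin on the work surface. World frame = base frame: x ahead of the robot, y to its left, z up, the work surface at z = 0. Lengths are in m, angles in rad, forces in N, time in s.
With the tool pointing down it reaches from about 0.35 to 0.975 m from the base axis. Payload 4.9 kg.
Tool frame: the origin (TCP) lies midway between the tips of the shut fingers; the grasp point (between the pads) lies 19 mm behind it; z points along the fingers, y is the direction in which the jaws open and shut (so a half turn about z gives the same grasp; the last joint's range is limited). The gripper opens to 85 mm and grips with 20 to 120 N. Pads are 22 mm wide; open, the fingers measure 114 mm over their backs; the gripper's body (76 mm by 85 mm) begins 54 mm behind the grasp point. The pads swing forward as they close: fully open they stand 13 mm farther back than shut.
Start: joints at [0.985, 0.053, 1.613, -0, 1.476, -0.119], TCP at [0.281, 0.558, 0.21] pointing down, gripper open.
Joint ranges: [-3.01, 3.01], [-1.01, 2.22], [0.06, 2.58], [-1.02, 4.17], [0.09, 2.62], [-3.14, 3.14]. Speed limits (rad/s): [2.57, 2.57, 3.14, 3.14, 3.14, 3.14].

### API

Orientations are given as a unit quaternion [w, x, y, z].
In Python, from plant import state, grab_frame, camera_params, job_done, boxes_of gives the robot as it stands.
- The arm moves only by the tool step_arm, never from a script. Its argument "steps" is a list of rows, each a list of 4 numbers: the shift along the tool's x, y, z in mm, then the turn about the tool's z in degrees. A call has 1 to 8 rows; each row shifts and turns the pose as measured when the row begins, along the tool's axes as they then stand; what a row does not reach is not made up. A row lasts 1/10 s, in which the tool goes at most 50 mm and 8.59 degrees, less where a joint would pass 70% of its speed; a pose out of reach is approached as far as the arm can. A call is refused whole if a number of a shift passes 50 or a number of a turn 8.59, either way. A call with a gripper value outside its range is refused whole. "claw" is the opening in per cent of the stroke, from 0 (shut) to 100 (fully open), set as the call begins (left out, the last holds). The fingers move at their own pace and stop on an object; the grip force is fixed at half the most. Time passes only in rows, so rows that do not move let the fingers close. It gives the time, the measured TCP pose, the force and the opening at its end, in the units of the state.
- state(): the state, without advancing time (a new reading comes with each control period).
- grab_frame(name): name is "scene" or "top" or "wrist"; returns (picture, depth): 420x560x3 uint8, red, green, blue; 420x560 float32, m along the optical axis (not along the pixel's ray), 0 where there is no reading.
- camera_params(name): a dict with "mtx" (3x3 intrinsics, pixels), "k1" (the pictures are not rectified: a ray, as slopes to the right and down, at radius r is drawn at 1 + k1 r^2 times it, then the intrinsics apply), "extrinsics" (4x4, takes a point from camera to world coordinates); the wrist camera has in their place "T_tool_cam" (4x4, takes a point from camera to tool coordinates, whose origin is the TCP and whose axes are the flange's). Camera axes: x right, y down, z forward; pixel columns grow to the right and rows downward; lengths in m; the calibration is good to about 2 mm. A picture is of the moment at which its call begins: read the wrist's pose just before it. camera_params takes no time and is no camera call.
- job_done(): hands the job in, once; it reports no verdict.
Trained networks look in the newest picture that a camera, given by its name, has taken for a name from the list of things; names that differ only in an ending like _2 or _b are one class to them, and where a whole thing is asked for, a point or a joint stands for the part that bears it (a point fixed in the world has none). Each returns a list of dicts, best first, with "p" (0 to 1); they miss things now and then, are a little off and sometimes report something else, mostly with a low value. They report only what shows in the picture. A call takes as long as a camera call. They do not tell look-alikes from the thing itself.
- boxes_of(camera, label): "box" ([left, top, width, height] in pixels, round what is visible of it).
The state is a dict: "time": time; "joint_pos": joint angles; "joint_vel": joint speeds; "joint_efforts": joint torques, N m; "tool_pos": TCP position; "tool_rot": TCP orientation; "contact_force": force on the tool from outside, world axes, zero at the start; "ft_torque": the same for the moment, N m; "gripper_width": opening from 0.0 (shut) to 1.0 (fully open).
Only numpy, scipy, OpenCV 4.12 (cv2) and the standard library are available. Lean on these libraries where they do the work, as an engineer would, in place of code of your own. Each camera call takes 0.05 s, during which the arm holds its last target. There are 200 camera calls.

## Working session

There is one attempt and no reset: what is moved stays moved. The work goes in short steps, Python scripts to look and compute and a tool call to move; the robot and the scene stay as the last step left them, time stands still between calls to the robot, and variables do not carry over. Pictures are saved under pics/ and viewed, about 12 in all and at most 16, crops included, and the job is handed in when it is done.

Besides the shell and the picture viewer there is one more tool, called after "Request:" by a JSON object that holds its "fn" and its "kwargs", one argument or row to a line. step_arm: Moves the arm, as the interface text tells. Its arguments: {"type":"object","properties":{"steps":{"type":"array"},"claw":{"type":"number"}},"required":["steps"]}

```bash
ls; mkdir -p pics
cat > h.py <<'E'
import numpy as np, cv2
from plant import state, grab_frame, camera_params, job_done, boxes_of
from scipy.spatial.transform import Rotation as R
def pose():
    s=state(); q=s['tool_rot']; T=np.eye(4); T[:3,:3]=R.from_quat([q[1],q[2],q[3],q[0]]).as_matrix(); T[:3,3]=s['tool_pos']; return T
def cloud(name):
    c=camera_params(name); E=pose()@np.array(c['T_tool_cam']) if name=='wrist' else np.array(c['extrinsics'])
    im,d=grab_frame(name); K=np.array(c['mtx'])
    h,w=d.shape; v,u=np.mgrid[:h,:w].astype(float)
    xd=(u-K[0,2])/K[0,0]; yd=(v-K[1,2])/K[1,1]; x,y=xd.copy(),yd.copy()
    for _ in range(8):
        f=1+c['k1']*(x*x+y*y); x=xd/f; y=yd/f
    P=np.stack([x*d,y*d,d],-1)@E[:3,:3].T+E[:3,3]; P[d==0]=np.nan
    return im,P
def save(n,im,s=1.4): cv2.imwrite('pics/'+n,cv2.resize(im[:,:,::-1],None,fx=s,fy=s))
E
python3 - <<'E'
from h import *
for n in('scene','top'):
    im,P=cloud(n); save(n+'0.png',im); np.savez('/tmp/'+n,im=im,P=P)
    for l in('station','case','lid','case_rod','lid_rod','tray','thin0','thin1','thin2','thin3','thin4','jar','tape','bowl','spatula'):
        for b in boxes_of(n,l)[:3]:
            x,y,w,h=map(float,b['box']); u,v=int(x+w/2),int(y+h/2)
            print(n,l,round(b['p'],2),[int(k) for k in b['box']],P[min(v,419),min(u,559)].round(3))
print(state())
E
```

```text
pics
scene station 0.98 [279, 148, 109, 97] [0.504 0.206 0.033]
scene station 0.17 [214, 226, 28, 17] [ 0.456 -0.116  0.01 ]
scene case 0.79 [320, 150, 63, 61] [0.552 0.224 0.132]
scene case 0.36 [216, 303, 68, 56] [ 0.746 -0.209  0.01 ]
scene lid 0.72 [321, 144, 55, 41] [0.499 0.253 0.131]
scene case_rod 0.96 [320, 150, 65, 58] [0.548 0.23  0.129]
scene lid_rod 0.64 [386, 221, 25, 34] [0.747 0.239 0.077]
scene lid_rod 0.56 [320, 152, 53, 37] [0.512 0.236 0.13 ]
scene tray 0.76 [171, 252, 87, 65] [ 0.582 -0.225  0.008]
scene tray 0.57 [94, 181, 76, 53] [ 0.22  -0.314  0.011]
scene thin0 0.85 [122, 271, 23, 17] [ 0.457 -0.399  0.009]
scene thin0 0.83 [215, 227, 26, 15] [ 0.456 -0.119  0.011]
scene thin0 0.66 [145, 249, 25, 20] [ 0.433 -0.321  0.01 ]
scene thin1 0.85 [122, 271, 23, 17] [ 0.457 -0.399  0.009]
scene thin1 0.83 [215, 227, 26, 15] [ 0.456 -0.119  0.011]
scene thin1 0.66 [145, 249, 25, 20] [ 0.433 -0.321  0.01 ]
scene thin2 0.85 [122, 271, 23, 17] [ 0.457 -0.399  0.009]
scene thin2 0.83 [215, 227, 26, 15] [ 0.456 -0.119  0.011]
scene thin2 0.66 [145, 249, 25, 20] [ 0.433 -0
[... 2119 characters left out ...]
oint_pos': array([ 9.84998898e-01,  5.26995101e-02,  1.61289811e+00,  1.68242954e-05,
        1.47599815e+00, -1.19032078e-01]), 'joint_vel': array([ 2.68517602e-04,  7.45434682e-05, -5.45900407e-04, -1.66326920e-03,
       -6.70919392e-04, -1.76832020e-03]), 'joint_efforts': array([-1.03680650e-04, -3.93667245e+01, -3.70451224e+01, -1.60597920e-04,
        3.92026031e-04,  1.41599986e-05]), 'tool_pos': array([0.28125359, 0.55812209, 0.21010501]), 'tool_rot': array([-8.39674594e-06,  2.31270585e-01,  9.72889468e-01,  1.43026507e-06]), 'contact_force': array([-0.03073876, -0.44424803,  0.01076897]), 'ft_torque': array([0.04558891, 0.01735207, 0.04627514]), 'gripper_width': 1.0009312996144806}
```

View pics/scene0.png

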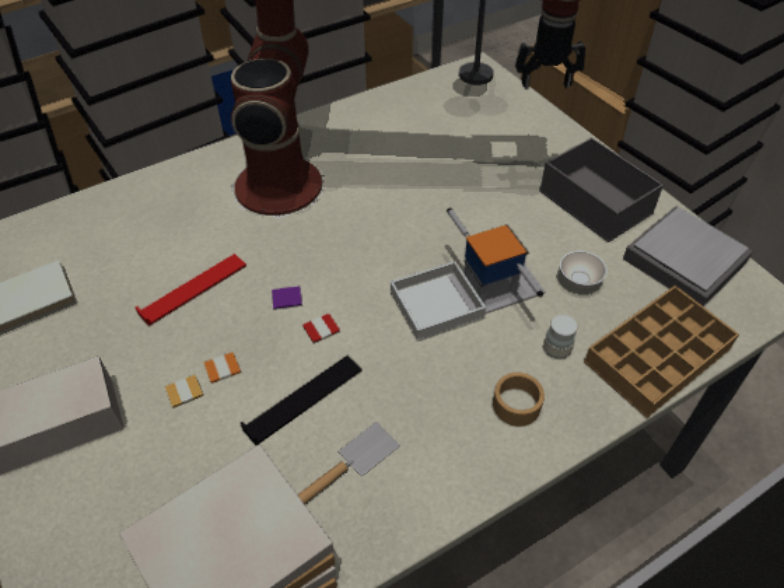

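View pics/top0.png

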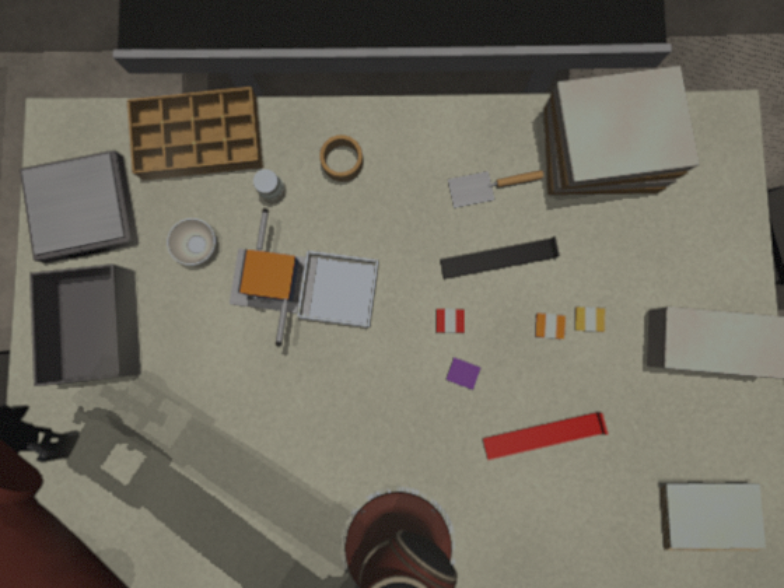

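The pictures show three thins: red (320,327), orange (222,367) and gold (184,391), in scene px. Look-alikes are the purple slab (287,297) and the red tray (190,290). I want the black tray (300,400). The station's pour side points to world -y, so its lid rod is the near one, top px (280,340), and the case rod is by the jar, top px (265,215).

```bash
cat >> h.py <<'E'
def hsv(im): return cv2.cvtColor(im,cv2.COLOR_RGB2HSV)
def rect(pts):
    (c,s,a)=cv2.minAreaRect((pts*1000).astype(np.float32)); return np.round(c,1),np.round(s,1),round(a,1)
def big(mask):
    n,l,st,_=cv2.connectedComponentsWithStats(mask.astype(np.uint8)); 
    return l==1+np.argmax(st[1:,4])
E
cat > m.py <<'E'
from h import *
for n in('scene','top'):
    z=np.load('/tmp/'+n+'.npz'); im,P=z['im'],z['P']; H=hsv(im); h,s,v=[H[...,i].astype(int) for i in range(3)]
    X,Y,Z=P[...,0],P[...,1],P[...,2]
    reg=(X>.2)&(X<.7)&(Y<-.05)&(Y>-.5)&(Z<.03)
    sm=(X>.35)&(X<.7)&(Y>-.02)&(Y<.4)
    lid=big(sm&(Z>.11)&(s>120)&(h<20)); print(n,'lid',rect(P[lid][:,:2]),np.median(Z[lid]))
    well=big(sm&(Z>.028)&(Z<.045)&(s<60)&(Y<.23)); print(n,'well',rect(P[well][:,:2]),np.median(Z[well]))
    rod=(X>.35)&(X<.8)&(Y>.1)&(Y<.4)&(Z>.08)&(Z<.16)&(s<80)
    for k,q in(('near',X<.46),('far',(X>.6)&(X<.7))):
        p=P[rod&q]; 
        if len(p)>3: print(k,len(p),rect(p[:,:2]),np.median(p[:,2]),p.mean(0).round(3))
    tr=big((v<50)&(X>.45)&(X<.7)&(Y<-.05)&(Y>-.4)&(Z<.04)); print('tray',rect(P[tr][:,:2]),np.median(Z[tr]))
    st=tr&(Z>.018); print('stop',P[st].mean(0).round(3),st.sum())
    for y,x in((-.12,.45),(-.32,.44),(-.4,.455)):
        q=big((abs(X-x)<.06)&(abs(Y-y)<.042)&(Z>.0035)&(Z<.016)&(s>=0)&((s>110)|(v>150)|True)&((s>110)|(abs(X-x)<.05)))
        c=big((abs(X-x)<.055)&(abs(Y-y)<.042)&(s>130)&(Z<.02)); hh=np.median(h[c])
        print('thin',hh,rect(P[q][:,:2]),rect(P[(abs(X-x)<.055)&(abs(Y-y)<.042)&(s>130)][:,:2]),np.median(Z[q]))
E
python3 m.py
```

```text
scene lid (array([535.9, 241.7]), array([94.9, 90.7]), 82.6) 0.13135637093678632
scene well (array([520.3, 127.6]), array([169. , 145.5]), 82.3) 0.03472165160282081
near 66 (array([430.6, 215.2]), array([12.8, 58.2]), 84.4) 0.13243606741673564 [0.432 0.215 0.133]
far 108 (array([635.8, 256.5]), array([15.2, 70.7]), 81.9) 0.10484084922705061 [0.637 0.255 0.105]
tray (array([ 582. , -219.4]), array([ 47.8, 247.6]), 9.9) 0.009077781396553242
stop [ 0.606 -0.337  0.025] 45
thin 1.0 (array([ 449.9, -116.5]), array([67.7, 57.5]), 84.2) (array([ 448.3, -114. ]), array([57. , 61.2]), 3.7) 0.008616628480046629
thin 13.0 (array([ 434. , -322.3]), array([65.2, 81.7]), 81.3) (array([ 436. , -321.9]), array([59.3, 55.2]), 84.6) 0.009592820129457724
thin 18.0 (array([ 448.3, -405.4]), array([69.1, 62.3]), 81.8) (array([ 451.4, -405.6]), array([58.1, 50.7]), 87.7) 0.008865877095909358
top lid (array([537.9, 240.7]), array([92.9, 82.6]), 81.7) 0.1301750903722425
top well (array([520.9, 118.1]), array([150. , 140.2]), 81.7) 0.03523227220157166
near 105 (array([431.1, 215.3]), array([13.1, 58.7]), 81.0) 0.13209075354822497 [0.431 0.214 0.132]
far 119 (array([636.6, 256.7]), array([12.3, 74.4]), 83.3) 0.10445217737328027 [0.636 0.256 0.104]
tray (array([ 585.7, -242.2]), array([ 38.6, 195.4]), 10.5) 0.008244775876065424
stop [ 0.602 -0.336  0.023] 22
thin 2.0 (array([ 452.6, -115.4]), array([67.5, 50.2]), 88.8) (array([ 452.6, -115.4]), array([57. , 44.2]), 89.5) 0.007732677912916097
thin 16.0 (array([ 439.9, -322.7]), array([62.1, 52.8]), 89.1) (array([ 438.2, -323.3]), array([60.1, 47.1]), 84.9) 0.007781499080943166
thin 23.0 (array([ 453.3, -406.8]), array([63.9, 53.2]), 88.3) (array([ 450.7, -405.7]), array([60.1, 44.8]), 85.7) 0.007915839457941276
```

```bash
cat >> h.py <<'E'
a=np.radians(81.7); EX=np.array([np.cos(a),np.sin(a)]); EY=np.array([-EX[1],EX[0]]); O=np.array([532.,197.])
def st2w(x,y,z): return np.array([*(O+x*EX+y*EY),z])
def w2st(p): d=np.array(p[:2])*1000-O; return np.round([d@EX,d@EY,p[2]*1000],1)
def go(w,yaw):
    """w mm world TCP, yaw deg of tool y axis; prints turn, then shift in tool axes after turning"""
    T=pose(); y=np.degrees(np.arctan2(T[1,1],T[0,1])); t=-((yaw-y+90)%180-90); f=np.radians(y-t)
    d=np.array(w)-T[:3,3]*1000; ty=np.array([np.cos(f),np.sin(f)]); tx=np.array([-ty[1],ty[0]])
    print('turn %.1f shift x %.1f y %.1f z %.1f'%(t,d[:2]@tx,d[:2]@ty,-d[2]), 'tilt',T[:3,2].round(3),'j6',round(state()['joint_pos'][5],2))
E
python3 - <<'E'
from h import *
w=st2w(3,100,128); print(w,st2w(75,-100,100)); go(w+[0,0,82],81.7)
p=lambda a:np.array([90-87.04*np.cos(a+.0287),125.5+87.04*np.sin(a+.0287)])
A=np.linspace(0,2.5,17); Q=np.array([p(x) for x in A]); print(np.c_[A,Q].round(1).tolist()); print(np.diff(Q,axis=0).round(1).tolist())
E
```

```text
[433.4804897  214.40419747 128.        ] [641.77929398 256.77881408 100.        ]
turn -18.4 shift x -200.3 y -318.1 z 0.1 tilt [-0.  0. -1.] j6 -0.12
[[0.0, 3.0, 128.0], [0.2, 4.4, 141.5], [0.3, 8.0, 154.6], [0.5, 13.5, 167.0], [0.6, 20.9, 178.4], [0.8, 30.0, 188.5], [0.9, 40.5, 197.1], [1.1, 52.3, 203.9], [1.2, 64.9, 208.9], [1.4, 78.2, 211.7], [1.6, 91.8, 212.5], [1.7, 105.3, 211.2], [1.9, 118.4, 207.8], [2.0, 130.9, 202.3], [2.2, 142.4, 195.0], [2.3, 152.5, 186.0], [2.5, 161.2, 175.6]]
[[1.4, 13.5], [3.5, 13.1], [5.5, 12.4], [7.4, 11.4], [9.1, 10.1], [10.5, 8.6], [11.7, 6.8], [12.7, 4.9], [13.3, 2.9], [13.6, 0.8], [13.5, -1.3], [13.1, -3.4], [12.5, -5.4], [11.5, -7.3], [10.2, -9.0], [8.7, -10.5]]
```

Request:
{"fn": "step_arm", "kwargs": {
  "steps": [
    [0,0,0,-6.1],
    [0,0,0,-6.1],
    [0,0,0,-6.1]
  ]
}}

```text
time: 1.9
tool_pos: [0.2813, 0.5581, 0.2101]
tool_rot: [-0.0, 0.068, 0.998, -0.0]
contact_force: [0.4, 0.7, 0.2]
gripper_width: 0.999
```

Request:
{"fn": "step_arm", "kwargs": {
  "steps": [
    [-29,-45,0,-0.5],
    [-29,-45,0,0],
    [-29,-45,0,0],
    [-29,-45,0,0],
    [-29,-45,0,0],
    [-29,-45,0,0],
    [-26,-48,0,0],
    [0,0,0,0]
  ]
}}

```text
time: 2.7
tool_pos: [0.4326, 0.2352, 0.2103]
tool_rot: [0.002, 0.06, 0.998, 0.0]
contact_force: [-1.0, 0.6, 0.5]
gripper_width: 0.999
```

Run:
```python
from h import *
go(st2w(3,100,128)+[0,0,82],81.7)
im,P=cloud('wrist'); save('w1.png',im,1)
H=hsv(im);X,Y,Z=P[...,0],P[...,1],P[...,2]
r=(abs(Z-.132)<.01)&(X<.50)&(X>.36)&(abs(Y-.215)<.04)&(H[...,1]<90)
print(r.sum()); 
if r.sum()>20: print(rect(P[r][:,:2]),P[r].mean(0), P[r][:,2].max(), w2st(P[r].mean(0)))
```

```text
turn 1.5 shift x -3.9 y -20.4 z 0.3 tilt [ 0.004  0.001 -1.   ] j6 -1.1
1686
(array([449.2, 233.3]), array([53.6, 91.4]), 83.1) [0.44559457 0.21508342 0.13247856] 0.13661393700369293 [  5.4  88.1 132.5]
```

Request:
{"fn": "step_arm", "kwargs": {
  "steps": [
    [-4,-20,0,1.5],
    [0,0,30,0],
    [0,0,30,0],
    [0,0,30,0],
    [0,0,10,0],
    [0,0,0,0]
  ]
}}

```text
time: 3.35
tool_pos: [0.4343, 0.2218, 0.1105]
tool_rot: [0.004, 0.07, 0.998, 0.004]
contact_force: [-0.7, -0.1, 0.1]
gripper_width: 1.002
```

Run:
```python
from h import *
go(st2w(3,100,109),81.7); print(w2st(pose()[:3,3]),state()['contact_force'])
```

```text
turn 0.3 shift x -0.2 y -7.4 z 1.5 tilt [ 0.009  0.007 -1.   ] j6 -1.12
[ 10.4 100.2 110.5] [-0.6550622  -0.09880965  0.08095005]
```

Request:
{"fn": "step_arm", "kwargs": {
  "steps": [
    [0,-7,1,0],
    [0,0,0,0]
  ]
}}

```text
time: 3.55
tool_pos: [0.434, 0.2158, 0.1114]
tool_rot: [0.005, 0.069, 0.998, 0.004]
contact_force: [-0.4, 0.1, -0.7]
gripper_width: 1.0
```

Request:
{"fn": "step_arm", "kwargs": {
  "steps": [
    [0,0,0,0],
    [0,0,0,0],
    [0,0,0,0],
    [0,0,0,0],
    [0,0,0,0],
    [0,0,0,0]
  ],
  "claw": 0
}}

```text
time: 4.15
tool_pos: [0.4369, 0.2166, 0.1163]
tool_rot: [0.009, 0.069, 0.998, 0.006]
contact_force: [-0.2, -0.8, 0.1]
gripper_width: 0.003
```

Request:
{"fn": "step_arm", "kwargs": {
  "steps": [
    [0,1.4,-13.5,0],
    [0,3.5,-13,0]
  ]
}}

```text
time: 4.35
tool_pos: [0.4356, 0.2206, 0.1421]
tool_rot: [0.007, 0.069, 0.998, 0.005]
contact_force: [0.3, -0.0, 0.3]
gripper_width: 0.002
```

Run:
```python
from h import *
print(w2st(pose()[:3,3]),state()['contact_force'],state()['gripper_width'],pose()[:3,2])
```

```text
[  9.5  98.8 142.1] [ 0.31610706 -0.03215517  0.33831028] 0.0018673147326769845 [ 0.01418925  0.00886627 -0.99986002]
```

Run:
```python
from h import *
im,P=cloud('wrist'); im2,P2=cloud('scene'); 
save('a1.png',np.hstack([im,cv2.resize(im2[90:300,260:470],(420,420))]),.8)
```

```text
(no output)
```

View pics/a1.png

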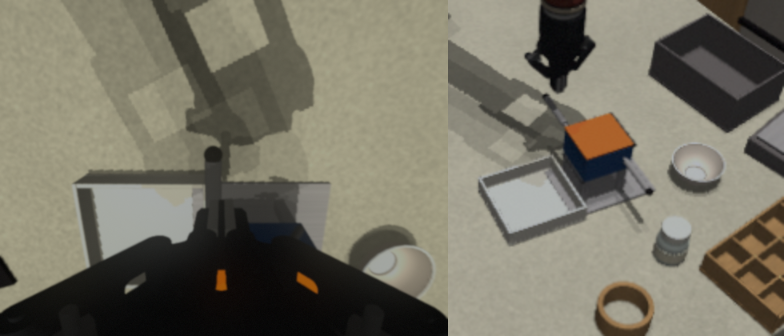

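Request:
{"fn": "step_arm", "kwargs": {
  "steps": [
    [0,0,0,0],
    [0,0,0,0],
    [0,0,0,0],
    [0,0,0,0]
  ],
  "claw": 0
}}

```text
time: 4.85
tool_pos: [0.4373, 0.2217, 0.1447]
tool_rot: [0.01, 0.069, 0.998, 0.006]
contact_force: [0.6, -0.2, -0.4]
gripper_width: -0.001
```

Run:
```python
from h import *
im,P=cloud('wrist'); H=hsv(im)
for v in range(190,270,10):
    row=P[v,235:300]; m=abs(row[:,2]-.13)<.02
    if m.any(): q=row[m]; print(v,m.sum(),q.mean(0).round(4),q[:,2].max().round(4),w2st(q.mean(0)))
print(w2st(pose()[:3,3]),pose().round(3))
im,P=cloud('scene'); X,Y,Z=P[...,0],P[...,1],P[...,2]
for x in(.41,.42,.43,.44,.45):
    m=(abs(X-x)<.006)&(abs(Y-.214)<.03)&(Z>.1)&(Z<.136); print(x,m.sum(),P[m].mean(0).round(4),Z[m].max() if m.any() else 0)
```

```text
190 23 [0.4068 0.2183 0.1339] 0.1357 [  3.  126.9 133.9]
200 21 [0.4126 0.2174 0.1333] 0.1355 [  3.  121.1 133.3]
210 21 [0.4183 0.2166 0.1336] 0.1355 [  3.  115.4 133.6]
220 21 [0.4242 0.2157 0.1334] 0.1351 [  2.9 109.4 133.4]
230 20 [0.4302 0.2151 0.1334] 0.1357 [  3.2 103.4 133.4]
240 20 [0.4361 0.2142 0.1337] 0.1354 [  3.2  97.4 133.7]
250 9 [0.4418 0.2101 0.1338] 0.1353 [ -0.   91.2 133.8]
[ 10.8  97.3 144.6] [[-0.99   0.137  0.02   0.437]
 [ 0.137  0.991  0.011  0.222]
 [-0.018  0.013 -1.     0.145]
 [ 0.     0.     0.     1.   ]]
0.41 11 [0.4099 0.2185 0.1331] 0.13589476117438748
0.42 11 [0.4196 0.2173 0.1324] 0.13589306771052512
0.43 14 [0.4308 0.2142 0.1327] 0.1359679828756165
0.44 10 [0.4389 0.214  0.1327] 0.1359679828756165
0.45 14 [0.45   0.2119 0.1322] 0.1354284279018777
```

Request:
{"fn": "step_arm", "kwargs": {
  "steps": [
    [2,-8,-2,0],
    [0,0,1,0],
    [0,0,15,0],
    [0,0,15,0],
    [0,0,14,0]
  ],
  "claw": 45
}}

```text
time: 5.45
tool_pos: [0.436, 0.2139, 0.1004]
tool_rot: [0.011, 0.069, 0.998, 0.007]
contact_force: [-0.6, 0.3, 1.0]
gripper_width: 0.45
```

Run:
```python
from h import *
print(w2st(pose()[:3,3]),state()['contact_force'],state()['gripper_width'],pose()[:3,2])
im,P=cloud('wrist'); im2,P2=cloud('scene'); 
save('a2.png',np.hstack([im,cv2.resize(im2[90:230,300:440],(420,420),interpolation=cv2.INTER_CUBIC)]),.8)
print(w2st(pose()[:3,3]))
```

```text
[  2.8  97.4 100.4] [-0.55759073  0.30906978  0.9977564 ] 0.4496260435739986 [ 0.02365686  0.01187858 -0.99964956]
[ 1.9 99.4 98.2]
```

View pics/a2.png

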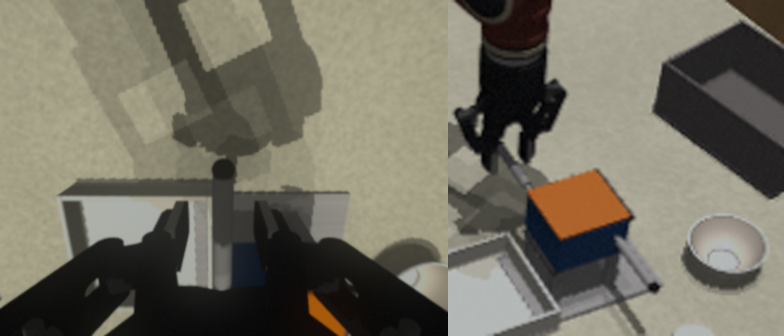

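The rod (224,170 to 225,290) now lies between the fingers. I'll close on it.

Request:
{"fn": "step_arm", "kwargs": {
  "steps": [
    [0,0,0,0],
    [0,0,0.5,0],
    [0,0,0.5,0],
    [0,0,0.5,0]
  ],
  "claw": 0
}}

```text
time: 5.95
tool_pos: [0.4338, 0.215, 0.0973]
tool_rot: [0.008, 0.069, 0.998, 0.007]
contact_force: [-1.8, 0.2, 1.3]
gripper_width: 0.11
```

Run:
```python
from h import *
print(w2st(pose()[:3,3]),state()['contact_force'],state()['gripper_width'],pose()[:3,2], state()['joint_vel'].round(3))
```

```text
[ 3.6 99.7 97.3] [-1.8210102   0.24961657  1.29011775] 0.11026858167190318 [ 0.01714333  0.01372571 -0.99975883] [ 0.003  0.003 -0.001  0.002 -0.003  0.002]
```

Request:
{"fn": "step_arm", "kwargs": {
  "steps": [
    [0,1.4,-13.5,0],
    [0,3.5,-13,0],
    [0,5.5,-12.5,0],
    [0,7.5,-11.5,0],
    [0,9,-10,0],
    [0,10.5,-8.6,0],
    [0,11.7,-6.8,0]
  ]
}}

```text
time: 6.65
tool_pos: [0.4412, 0.2656, 0.1808]
tool_rot: [0.011, 0.07, 0.997, 0.008]
contact_force: [3.5, 0.8, -4.9]
gripper_width: 0.114
```

Run:
```python
from h import *
print(w2st(pose()[:3,3]),state()['contact_force'],state()['gripper_width'],pose()[:3,2])
```

```text
[ 54.8  99.7 180.8] [ 3.51623554  0.78550782 -4.85619529] 0.11388637050216235 [ 0.02341757  0.01444773 -0.99962137]
```

Request:
{"fn": "step_arm", "kwargs": {
  "steps": [
    [0,12.5,-4,0],
    [0,13.5,-2,0],
    [0,13.5,0,0],
    [0,13.5,2,0],
    [0,13.5,4,0],
    [0,12.5,6,0],
    [0,11.5,8,0]
  ]
}}

```text
time: 7.35
tool_pos: [0.4546, 0.3575, 0.1625]
tool_rot: [0.01, 0.07, 0.997, -0.001]
contact_force: [3.6, -7.9, -9.0]
gripper_width: 0.113
```

Run:
```python
from h import *
print(w2st(pose()[:3,3]),state()['contact_force'],state()['gripper_width'],pose()[:3,2])
```

```text
[147.7  99.7 162.5] [ 3.64400371 -7.91299438 -9.01541513] 0.1134835291456516 [ 0.0191533  -0.00290689 -0.99981233]
```

Request:
{"fn": "step_arm", "kwargs": {
  "steps": [
    [0,4,5,0],
    [0,3,4,0]
  ]
}}

```text
time: 7.55
tool_pos: [0.4558, 0.3662, 0.1513]
tool_rot: [0.009, 0.07, 0.998, -0.002]
contact_force: [2.2, -0.7, -1.4]
gripper_width: 0.107
```

Request:
{"fn": "step_arm", "kwargs": {
  "steps": [
    [0,0,0,0],
    [0,0,0,0],
    [0,0,-5,0],
    [0,0,-40,0],
    [0,0,-45,0],
    [0,0,-40,0],
    [0,0,0,0]
  ],
  "claw": 100
}}

```text
time: 8.25
tool_pos: [0.4513, 0.3684, 0.2903]
tool_rot: [0.007, 0.069, 0.998, 0.001]
contact_force: [-0.3, 0.7, 0.7]
gripper_width: 1.0
```

Run:
```python
from h import *
print(w2st(pose()[:3,3]),state()['contact_force'],state()['gripper_width'],pose()[:3,2])
im,P=cloud('scene'); m=hsv(im); q=(m[...,1]>120)&(m[...,0]<20)&(P[...,2]>.1)&(P[...,1]>.15)&(P[...,1]<.45)
p=P[q]; print(q.sum(), [w2st(k) for k in p[np.argsort(p[:,2])[[0,-1]]]])
go(st2w(75,-100,100)+[0,0,150],81.7)
```

```text
[158.  104.6 290.3] [-0.29162709  0.65724424  0.68227994] 1.0003195130244737 [ 1.45118776e-02  1.12797084e-04 -9.99894691e-01]
2380 [array([ 35.8,  19.5, 100.1]), array([143.5,  43.2, 598.4])]
turn 0.4 shift x -205.3 y -82.3 z 37.4 tilt [ 0.011 -0.002 -1.   ] j6 -0.87
```

Request:
{"fn": "step_arm", "kwargs": {
  "steps": [
    [-42,-17,0,0.4],
    [-42,-17,0,0],
    [-42,-17,0,0],
    [-42,-17,0,0],
    [-40,-16,10,0],
    [0,0,20,0]
  ],
  "claw": 50
}}

```text
time: 8.9
tool_pos: [0.6494, 0.2523, 0.2605]
tool_rot: [0.007, 0.07, 0.998, 0.001]
contact_force: [-1.4, 0.6, 0.4]
gripper_width: 0.497
```

Run:
```python
from h import *
go(st2w(75,-100,100)+[0,0,100],81.7); print(pose()[:3,2])
im,P=cloud('wrist'); im2,P2=cloud('scene'); 
save('a3.png',np.hstack([im,cv2.resize(im2[90:230,300:440],(420,420),interpolation=cv2.INTER_CUBIC)]),.8)
for y in (-70,-80,-90,-100,-110,-115):
    d=P[...,:2]*1000-O; m=(abs(d@EY-y)<2)&(abs(d@EX-75)<25)&(abs(P[...,2]-.1)<.015)
    print(y,m.sum(),w2st(np.nanmean(P[m],0)) if m.any() else 0)
go(st2w(75,-100,100)+[0,0,-28],81.7)
```

```text
turn 0.3 shift x 8.2 y 3.3 z 60.5 tilt [ 0.014  0.002 -1.   ] j6 -1.17
[ 0.01355049  0.00182989 -0.99990651]
-70 49 [ 74.9 -69.9 105.3]
-80 53 [ 75.  -80.  105.4]
-90 49 [ 75.  -90.1 105.4]
-100 48 [  75.2 -100.   105.5]
-110 46 [  75.3 -110.1  105.5]
-115 45 [  75.5 -115.   105.4]
turn 0.4 shift x 3.1 y 2.3 z 183.7 tilt [ 0.003  0.001 -1.   ] j6 -1.16
```

View pics/a3.png

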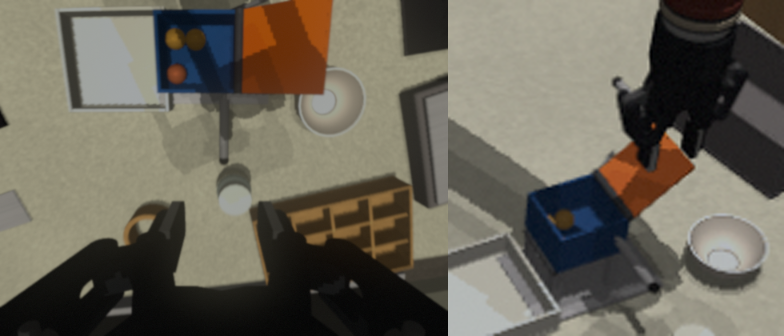

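The lid is back, with truffles in the case at wrist px (175,38), (196,40) and (177,73). The jar at (235,190) sits just past the rod's end, and there's clearance.

Request:
{"fn": "step_arm", "kwargs": {
  "steps": [
    [8,2,30,0.4],
    [0,0,45,0],
    [0,0,45,0],
    [0,0,40,0],
    [0,0,20,0],
    [0,0,0,0]
  ]
}}

```text
time: 9.6
tool_pos: [0.6336, 0.2621, 0.0747]
tool_rot: [0.003, 0.07, 0.998, 0.002]
contact_force: [-0.4, 0.3, -0.6]
gripper_width: 0.501
```

Run:
```python
from h import *
grab_frame('wrist'); print(w2st(pose()[:3,3]),state()['contact_force'],pose()[:3,2]); go(st2w(75,-94,72),81.7)
```

```text
[ 79.5 -91.9  76.4] [-0.81678903  1.1484709  -0.35728371] [ 0.00740559  0.00442308 -0.9999628 ]
turn 0.3 shift x -2.1 y -4.5 z 4.4 tilt [ 0.007  0.004 -1.   ] j6 -1.15
```

Request:
{"fn": "step_arm", "kwargs": {
  "steps": [
    [0,-4,4,0],
    [0,0,0,0]
  ]
}}

```text
time: 9.85
tool_pos: [0.6352, 0.2596, 0.0764]
tool_rot: [0.006, 0.069, 0.998, 0.003]
contact_force: [0.0, -0.5, -0.5]
gripper_width: 0.501
```

Request:
{"fn": "step_arm", "kwargs": {
  "steps": [
    [0,0,0,0],
    [0,0,0,0],
    [0,0,0,0],
    [0,0,0,0]
  ],
  "claw": 0
}}

```text
time: 10.25
tool_pos: [0.6368, 0.2578, 0.0814]
tool_rot: [0.008, 0.069, 0.998, 0.002]
contact_force: [1.9, 3.0, -4.2]
gripper_width: 0.068
```

Run:
```python
from h import *
grab_frame('wrist'); print(w2st(pose()[:3,3]),state()['contact_force'],state()['gripper_width'],pose()[:3,2])
f=np.radians(21.8)+np.arange(0,2.01,.125); Q=np.c_[80.8*np.cos(f),70+80.8*np.sin(f)]; print(Q.round(0).tolist()); print(np.diff(Q,axis=0).round(1).tolist())
```

```text
[ 75.4 -94.9  81.4] [ 0.00880124 -0.82513876 -0.80492855] 0.07405818535501987 [ 0.01632547  0.00336476 -0.99986107]
[[75.0, 100.0], [71.0, 109.0], [65.0, 118.0], [59.0, 125.0], [51.0, 132.0], [43.0, 138.0], [34.0, 143.0], [25.0, 147.0], [15.0, 149.0], [5.0, 151.0], [-5.0, 151.0], [-15.0, 149.0], [-25.0, 147.0], [-34.0, 143.0], [-43.0, 138.0], [-51.0, 133.0], [-59.0, 126.0]]
[[-4.3, 9.1], [-5.4, 8.5], [-6.4, 7.8], [-7.4, 6.9], [-8.2, 5.9], [-8.8, 4.9], [-9.4, 3.7], [-9.8, 2.5], [-10.0, 1.3], [-10.1, 0.0], [-10.0, -1.2], [-9.8, -2.5], [-9.4, -3.7], [-8.9, -4.8], [-8.2, -5.9], [-7.4, -6.9]]
```

Request:
{"fn": "step_arm", "kwargs": {
  "steps": [
    [0,0,1,0],
    [0,0,1,0],
    [0,0,9,0],
    [0,0,8,0],
    [0,0,1,0]
  ],
  "claw": 40
}}

```text
time: 10.8
tool_pos: [0.6389, 0.2592, 0.062]
tool_rot: [0.01, 0.069, 0.998, 0.003]
contact_force: [0.3, -0.7, -0.5]
gripper_width: 0.4
```

Request:
{"fn": "step_arm", "kwargs": {
  "steps": [
    [0,0,1,0],
    [0,0,1,0],
    [0,0,1,0],
    [0,0,0,0]
  ],
  "claw": 0
}}

```text
time: 11.2
tool_pos: [0.6384, 0.2577, 0.0597]
tool_rot: [0.009, 0.069, 0.998, 0.002]
contact_force: [-0.4, -0.1, -2.0]
gripper_width: 0.118
```

Run:
```python
from h import *
grab_frame('wrist'); print(w2st(pose()[:3,3]),state()['contact_force'],state()['gripper_width'],pose()[:3,2])
```

```text
[ 75.5 -96.5  59.6] [-0.91602667  0.21258302  1.78975816] 0.11611153351257304 [ 0.01779724  0.00208141 -0.99983945]
```

Request:
{"fn": "step_arm", "kwargs": {
  "steps": [
    [0,-4.3,-9,0],
    [0,-5.4,-8.5,0],
    [0,-6.4,-7.8,0],
    [0,-7.4,-6.9,0],
    [0,-8.2,-5.9,0],
    [0,-8.8,-4.9,0]
  ]
}}

```text
time: 11.85
tool_pos: [0.6329, 0.2192, 0.1022]
tool_rot: [0.011, 0.068, 0.998, 0.005]
contact_force: [1.7, 1.6, -2.8]
gripper_width: 0.116
```

Run:
```python
from h import *
print(w2st(pose()[:3,3]),state()['contact_force'],state()['gripper_width'],pose()[:3,2])
```

```text
[ 36.5 -96.6 102.2] [ 1.73347422  1.55705237 -2.7847846 ] 0.11648632321767212 [ 0.02288392  0.00938438 -0.99969408]
```

Request:
{"fn": "step_arm", "kwargs": {
  "steps": [
    [0,-9.5,-3.7,0],
    [0,-9.8,-2.5,0],
    [0,-10,-1.2,0],
    [0,-10,0,0],
    [0,-10,1.2,0],
    [0,-9.8,2.5,0],
    [0,-9.4,3.7,0],
    [0,-9,4.8,0]
  ]
}}

```text
time: 12.65
tool_pos: [0.6201, 0.133, 0.0925]
tool_rot: [0.01, 0.069, 0.998, 0.004]
contact_force: [8.7, 4.4, -14.1]
gripper_width: 0.116
```

Run:
```python
from h import *
print(w2st(pose()[:3,3]),state()['contact_force'],state()['gripper_width'],pose()[:3,2])
```

```text
[-50.7 -96.5  92.5] [  8.69092994   4.41635673 -14.11564491] 0.11635038246786747 [ 0.02101102  0.00701939 -0.9997546 ]
```

Request:
{"fn": "step_arm", "kwargs": {
  "steps": [
    [0,-6,5,0],
    [0,-1,1,0],
    [0,0,0,0]
  ]
}}

```text
time: 12.95
tool_pos: [0.6192, 0.126, 0.0855]
tool_rot: [0.01, 0.07, 0.997, 0.007]
contact_force: [1.6, 0.7, -2.4]
gripper_width: 0.115
```

Run:
```python
from h import *
for i in range(6): grab_frame('top')
print(w2st(pose()[:3,3]),state()['contact_force'],state()['gripper_width'],pose()[:3,2])
im2,P2=cloud('scene'); im,P=cloud('wrist')
save('a4.png',np.hstack([im,cv2.resize(im2[110:250,260:400],(420,420),interpolation=cv2.INTER_CUBIC)]),.8)
```

```text
[-57.7 -96.5  85.4] [ 1.17827152  2.51206328 -2.31261334] 0.11871191191668996 [ 0.02097566  0.01093694 -0.99972016]
```

View pics/a4.png

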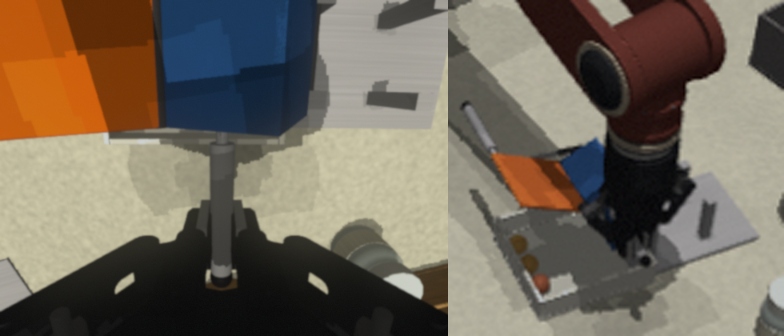

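The case is tipped right over, and three truffles lie in the well at crop px (518,243), (530,263) and (541,283). Now I'll lower it back.

Request:
{"fn": "step_arm", "kwargs": {
  "steps": [
    [0,7.4,-6.9,0],
    [0,8.2,-5.9,0],
    [0,8.9,-4.8,0],
    [0,9.4,-3.7,0],
    [0,9.8,-2.5,0],
    [0,10,-1.2,0],
    [0,10,0,0],
    [0,10,1.3,0]
  ]
}}

```text
time: 14.15
tool_pos: [0.6298, 0.1984, 0.1092]
tool_rot: [0.01, 0.07, 0.997, 0.001]
contact_force: [3.5, -2.8, -6.2]
gripper_width: 0.112
```

Run:
```python
from h import *
print(w2st(pose()[:3,3]),state()['contact_force'],state()['gripper_width'],pose()[:3,2])
```

```text
[ 15.5 -96.5 109.2] [ 3.49873207 -2.81764471 -6.20202656] 0.1124458302458457 [ 2.06122219e-02  7.19778017e-04 -9.99787286e-01]
```

Request:
{"fn": "step_arm", "kwargs": {
  "steps": [
    [0,9.8,2.5,0],
    [0,9.4,3.7,0],
    [0,8.8,4.9,0],
    [0,8.2,5.9,0],
    [0,7.4,6.9,0],
    [0,6.4,7.8,0],
    [0,5,8.5,0]
  ]
}}

```text
time: 14.85
tool_pos: [0.6382, 0.2566, 0.0623]
tool_rot: [0.009, 0.07, 0.997, -0.001]
contact_force: [3.3, -4.5, -7.1]
gripper_width: 0.117
```

Run:
```python
from h import *
print(w2st(pose()[:3,3]),state()['contact_force'],state()['gripper_width'],pose()[:3,2])
```

```text
[ 74.3 -96.5  62.3] [ 3.28734158 -4.53920129 -7.053845  ] 0.11728267775338468 [ 0.01794173 -0.00379927 -0.99983182]
```

Request:
{"fn": "step_arm", "kwargs": {
  "steps": [
    [0,1,3,0],
    [0,0,1,0]
  ]
}}

```text
time: 15.05
tool_pos: [0.6383, 0.2576, 0.0595]
tool_rot: [0.008, 0.07, 0.998, -0.003]
contact_force: [-2.9, -5.6, 5.3]
gripper_width: 0.119
```

Request:
{"fn": "step_arm", "kwargs": {
  "steps": [
    [0,0,0,0],
    [0,0,0,0],
    [0,0,-2,0],
    [0,0,-40,0],
    [0,0,-50,0],
    [0,0,-50,0],
    [0,0,-50,0],
    [0,0,-20,0]
  ],
  "claw": 50
}}

```text
time: 15.85
tool_pos: [0.6312, 0.2626, 0.2754]
tool_rot: [0.001, 0.069, 0.998, -0.001]
contact_force: [0.4, -0.4, 0.1]
gripper_width: 0.499
```

Run:
```python
from h import *
im,P=cloud('wrist'); im2,P2=cloud('scene')
print(state()['contact_force'],pose()[:3,2])
go(st2w(159,100,250),81.7)
save('a5.png',np.hstack([im,cv2.resize(im2[90:250,260:420],(420,420),interpolation=cv2.INTER_CUBIC)]),.8)
d=P2[...,:2]*1000-O
for y in(75,85,95,105,115):
    m=(abs(d@EY-y)<4)&(abs(d@EX-150)<60)&(P2[...,2]>.13)&(P2[...,2]<.2); print(y,m.sum(),w2st(P2[m].mean(0)) if m.any() else 0, P2[m][:,2].max() if m.any() else 0)
```

```text
[-0.33515274 -0.72995319  0.81511744] [ 0.00324047 -0.00178737 -0.99999315]
turn 0.3 shift x 189.1 y 79.7 z 24.7 tilt [ 0.003 -0.002 -1.   ] j6 -1.15
75 0 0 0
85 0 0 0
95 0 0 0
105 2 [153.5 107.1 180.9] 0.1834868863964566
115 6 [157.7 113.9 179.3] 0.18286379970772182
```

View pics/a5.png

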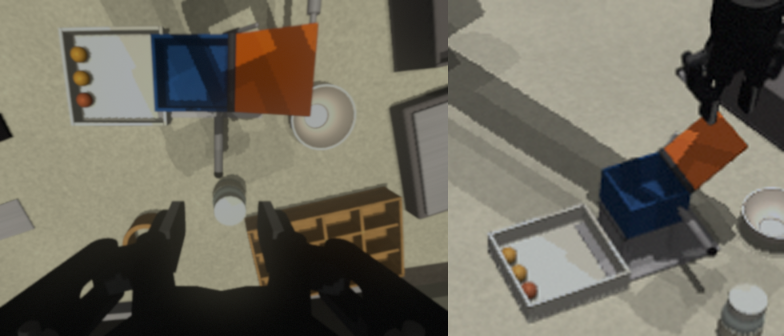

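The case is level and empty, and the three truffles are in the well at wrist px (79,54), (81,78) and (84,100). Next is closing the lid.

Request:
{"fn": "step_arm", "kwargs": {
  "steps": [
    [43,18,0,0.3],
    [43,18,0,0],
    [43,18,0,0],
    [43,18,0,0],
    [17,8,10,0],
    [0,0,10,0]
  ]
}}

```text
time: 16.55
tool_pos: [0.4474, 0.3718, 0.2457]
tool_rot: [-0.003, 0.073, 0.997, -0.001]
contact_force: [0.6, 0.6, 0.1]
gripper_width: 0.497
```

Run:
```python
from h import *
grab_frame('wrist')
print(w2st(pose()[:3,3]),pose()[:3,2]); go(st2w(160,100,143),81.7)
im,P=cloud('wrist'); d=P[...,:2]*1000-O
for y in (70,90,110):
    m=(abs(d@EY-y)<3)&(abs(d@EX-155)<30)&(P[...,2]>.15)&(P[...,2]<.2); print(y,m.sum(),w2st(P[m].mean(0)) if m.any() else 0)
```

```text
[159.7 108.8 243.3] [-0.00934766 -0.00457033 -0.99994587]
turn -0.1 shift x -8.8 y 0.3 z 100.3 tilt [-0.009 -0.005 -1.   ] j6 -0.86
70 112 [161.5  69.9 180.7]
90 116 [161.3  90.  181.1]
110 128 [161.2 110.  181.1]
```

Request:
{"fn": "step_arm", "kwargs": {
  "steps": [
    [-8,1,35,0],
    [0,0,35,0],
    [0,0,35,0],
    [0,0,0,0]
  ]
}}

```text
time: 17.05
tool_pos: [0.4608, 0.3667, 0.1358]
tool_rot: [-0.003, 0.077, 0.997, -0.003]
contact_force: [-0.1, -0.8, -0.8]
gripper_width: 0.498
```

Request:
{"fn": "step_arm", "kwargs": {
  "steps": [
    [0,0,1,0],
    [0,0,1,0],
    [0,0,1,0],
    [0,0,0,0]
  ],
  "claw": 0
}}

```text
time: 17.45
tool_pos: [0.4631, 0.3667, 0.1368]
tool_rot: [-0.003, 0.078, 0.997, -0.002]
contact_force: [-2.0, -2.4, -4.3]
gripper_width: 0.115
```

Run:
```python
from h import *
grab_frame('wrist')
print(w2st(pose()[:3,3]),pose()[:3,2],state()['gripper_width'],state()['contact_force'])
```

```text
[157.9  92.7 136.7] [-0.00655966 -0.0027052  -0.99997483] 0.12167118651111368 [-2.50854295 -1.11852515 -1.98010025]
```

Request:
{"fn": "step_arm", "kwargs": {
  "steps": [
    [0,-8.7,-10,0],
    [0,-10.2,-9,0],
    [0,-11.5,-7.3,0],
    [0,-12.5,-5.4,0],
    [0,-13,-3.4,0],
    [0,-13.5,-1.3,0],
    [0,-13.6,1,0],
    [0,-13.3,3,0]
  ]
}}

```text
time: 18.3
tool_pos: [0.4481, 0.2634, 0.1735]
tool_rot: [-0.001, 0.078, 0.997, -0.002]
contact_force: [0.6, 2.0, -4.6]
gripper_width: 0.118
```

Run:
```python
from h import *
print(w2st(pose()[:3,3]),pose()[:3,2],state()['gripper_width'],state()['contact_force'])
```

```text
[ 53.6  92.6 173.5] [-0.00136257 -0.0031864  -0.999994  ] 0.117815367267206 [ 0.58155462  2.00077581 -4.57921125]
```

Request:
{"fn": "step_arm", "kwargs": {
  "steps": [
    [0,-11.7,6.8,0],
    [0,-10.5,8.6,0],
    [0,-9.1,10,0],
    [0,-7.4,11.4,0],
    [0,-5.5,12.4,0],
    [0,-3.5,13,0],
    [0,-1.4,13,0]
  ]
}}

```text
time: 19.0
tool_pos: [0.4408, 0.2121, 0.0941]
tool_rot: [0.001, 0.078, 0.997, 0.002]
contact_force: [0.8, 5.0, -0.9]
gripper_width: 0.117
```

Request:
{"fn": "step_arm", "kwargs": {
  "steps": [
    [0,0,1,0],
    [0,0,0,0],
    [0,0,-2,0],
    [0,0,-40,0],
    [0,0,-45,0],
    [0,0,-45,0],
    [0,0,0,0]
  ],
  "claw": 60
}}

```text
time: 19.7
tool_pos: [0.4406, 0.21, 0.2294]
tool_rot: [0.001, 0.079, 0.997, -0.002]
contact_force: [1.1, 0.1, 0.9]
gripper_width: 0.599
```

Run:
```python
from h import *
im,P=cloud('top'); H=hsv(im); X,Y,Z=P[...,0],P[...,1],P[...,2]
h,s,v=[H[...,i].astype(int) for i in range(3)]
q=big((X>.35)&(X<.7)&(Y>.1)&(Y<.4)&(Z>.11)&(Z<.2)&(s>120)&(h<20)); print('lid',rect(P[q][:,:2]),np.median(Z[q]),P[q][:,2].max())
print(w2st(pose()[:3,3]),pose()[:3,2])
d=P[...,:2]*1000-O
for hh,n in((2,'red'),(16,'orange'),(23,'gold')):
    q=(abs(h-hh)<4)&(s>130)&(X>.3)&(X<.7)&(Y<-.03)&(Y>-.5)&(Z>.004)&(Z<.02); q=cv2.morphologyEx(q.astype(np.uint8),cv2.MORPH_CLOSE,np.ones((9,9)))>0
    q=big(q&(Z>.003)); print(n,rect(P[q][:,:2]),q.sum())
go([440,-115,220],5)
save('a6.png',im)
```

```text
lid (array([537.7, 240.7]), array([92.6, 82.5]), 82.0) 0.13025950895106253 0.1368663063443969
[ -1.   93.6 226.1] [-0.00315607 -0.00445653 -0.99998509]
red (array([ 452.3, -135.6]), array([15.3, 44.4]), 88.1) 94
orange (array([ 438.2, -322.4]), array([60.3, 47.2]), 84.2) 192
gold (array([ 452.6, -384.4]), array([16.4, 44.1]), 86.0) 87
turn 76.0 shift x -323.4 y -27.5 z 6.1 tilt [-0.003 -0.004 -1.   ] j6 -1.12
```

Request:
{"fn": "step_arm", "kwargs": {
  "steps": [
    [0,0,-15,7.8],
    [0,0,-15,7.8],
    [0,0,-15,7.8],
    [0,0,-15,7.8],
    [0,0,-15,7.8],
    [0,0,-15,7.8],
    [0,0,-15,7.8],
    [0,0,0,7.8]
  ],
  "claw": 85
}}

```text
time: 20.55
tool_pos: [0.4375, 0.2083, 0.3277]
tool_rot: [-0.002, 0.602, 0.799, -0.009]
contact_force: [0.4, 0.3, -0.1]
gripper_width: 0.847
```

Run:
```python
from h import *
go([420,-230,330],5)
```

```text
turn 11.0 shift x -435.2 y -55.6 z -2.3 tilt [-0.013 -0.012 -1.   ] j6 0.02
```

Request:
{"fn": "step_arm", "kwargs": {
  "steps": [
    [0,0,0,6],
    [0,0,0,5],
    [-48,-7,0,0],
    [-48,-7,0,0],
    [-48,-7,0,0],
    [-48,-7,0,0],
    [-48,-7,0,0],
    [-48,-7,0,0]
  ]
}}

```text
time: 21.35
tool_pos: [0.4159, -0.0867, 0.3237]
tool_rot: [-0.003, 0.674, 0.738, -0.014]
contact_force: [1.1, 0.2, -0.1]
gripper_width: 0.846
```

Request:
{"fn": "step_arm", "kwargs": {
  "steps": [
    [-48,-6,0,0],
    [-48,-6,0,0],
    [-48,-6,0,0],
    [0,0,0,0]
  ]
}}

```text
time: 21.75
tool_pos: [0.4068, -0.2411, 0.3215]
tool_rot: [-0.006, 0.677, 0.735, -0.015]
contact_force: [-0.5, -0.4, 0.5]
gripper_width: 0.852
```

Run:
```python
from h import *
T=pose(); print((T[:3,3]*1000).round(0),T[:3,2],np.degrees(np.arctan2(T[1,1],T[0,1])))
grab_frame('top')
im,P=cloud('wrist'); save('a7.png',im); np.savez('/tmp/wr',im=im,P=P)
print(np.nanpercentile(P[...,0],[2,98]),np.nanpercentile(P[...,1],[2,98]),T[:3,3]*1000-pose()[:3,3]*1000)
```

```text
[ 407. -241.  322.] [-0.02937734 -0.01492581 -0.99945695] 4.680561095901131
[-0.02024188  0.78412525] [-0.59116696 -0.027862  ] [-0.78109075 -3.61590207 -0.37036874]
```

View pics/a7.png

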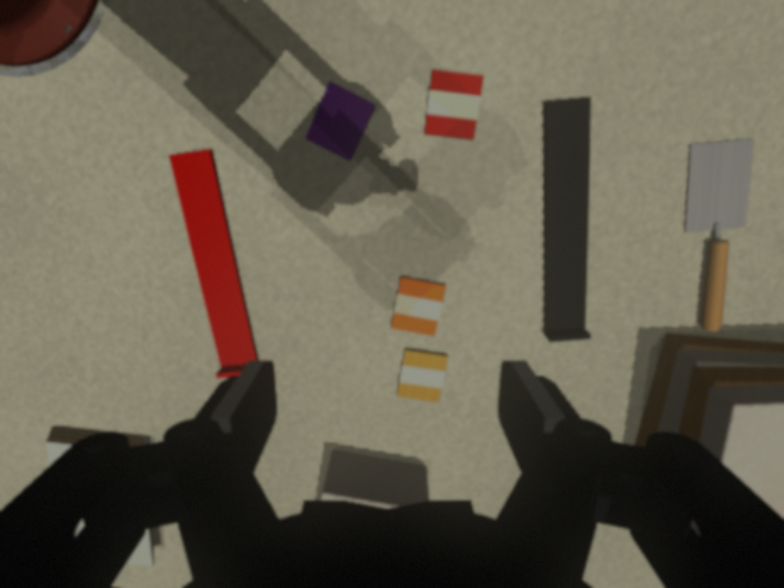

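The wrist view shows the red thin (454,104), orange (418,305), gold (422,375) and the black tray (567,220) with its stop at (567,335). The decoys are purple (340,120) and the red tray (213,265).

```bash
cat >> h.py <<'E'
HUE=dict(red=(0,6),orange=(8,16),gold=(17,28))
def thins(im,P,near=None):
    H=hsv(im); h,s,v=[H[...,i].astype(int) for i in range(3)]; X,Y,Z=P[...,0],P[...,1],P[...,2]; out={}
    for n,(a,b) in HUE.items():
        hh=np.where(h>172,0,h); q=(hh>=a)&(hh<=b)&(s>140)&(v>60)&(X>.39)&(X<.7)&(Y<-.03)&(Y>-.5)&(Z<.05)
        q=cv2.morphologyEx(q.astype(np.uint8),cv2.MORPH_OPEN,np.ones((3,3)))>0
        p=P[q]
        if len(p)<60: print(n,'few',len(p)); continue
        (c,sz,an)=cv2.minAreaRect((p[:,:2]*1000).astype(np.float32)); 
        if sz[0]<sz[1]: an+=90
        an=(an)%180
        out[n]=(c,an); print(n,len(p),np.round(c,1),np.round(sz,1),'long',round(an,1),'z',np.percentile(p[:,2]*1000,[5,50,95]).round(1))
    return out
def tray(im,P):
    H=hsv(im); X,Y,Z=P[...,0],P[...,1],P[...,2]
    q=big((H[...,2]<70)&(X>.5)&(X<.66)&(Y<-.07)&(Y>-.36)&(Z<.03)&(Z>.004)); print('tray',rect(P[q][:,:2]),np.median(Z[q]))
    return q
E
python3 - <<'E'
from h import *
z=np.load('/tmp/wr.npz'); im,P=z['im'],z['P']; thins(im,P); q=tray(im,P)
u=np.array([-.172,.985]); s=P[q&(P[...,2]>.016)]; print('stop',s.mean(0).round(4),len(s))
p=P[q&(P[...,2]<.012)][:,:2]*1000; b=(p@u); print(np.percentile(b,[.5,99.5]))
for lo in range(-330,-80,30):
    m=(p[:,1]>lo)&(p[:,1]<lo+15); print(lo+7.5, (p[m][:,0].min()+p[m][:,0].max())/2, np.ptp(p[m][:,0]))
print(s[:,1].min(),s[:,1].max())
E
```

```text
red 916 [ 451.9 -114.4] [58.1 48.4] long 88.5 z [ 7.2  8.6 10.2]
orange 665 [ 438.7 -323.2] [58.4 48.2] long 84.1 z [ 6.5  8.6 10. ]
gold 502 [ 452.2 -405.7] [58.4 46.9] long 86.6 z [6.6 8.1 9.6]
tray (array([ 582.6, -219.2]), array([ 44.7, 243.6]), 10.2) 0.008643492775091827
stop [ 0.6038 -0.3359  0.0224] 138
[-433.1865553  -195.48188329]
-322.5 600.8233157491693 44.67574435770291
-292.5 595.6214433158254 46.14254696513217
-262.5 589.8533116587441 45.45136321716848
-232.5 584.8323847430981 46.1994128815694
-202.5 579.6233357849496 46.1103576544964
-172.5 573.9102714958609 45.013851229768534
-142.5 569.0178324888086 45.45308057529212
-112.5 563.2225900466149 46.6594160670744Traceback (most recent call last):
  File "<stdin>", line 6, in <module>
    return umr_minimum(a, axis, None, out, keepdims, initial, where)
ValueError: zero-size array to reduction operation minimum which has no identity
```

```bash
cat >> h.py <<'E'
b=np.radians(100.15); TX=np.array([np.cos(b),np.sin(b)]); TY=np.array([-TX[1],TX[0]]); TO=np.array([582.5,-219.3])
def tr2w(x,y,z): return np.array([*(TO+x*TX+y*TY),z])
def w2tr(p): d=np.array(p[:2])*1000-TO; return np.round([d@TX,d@TY,p[2]*1000],1)
E
python3 - <<'E'
from h import *
go([452.2,-405.7,60],-3.4); print(tr2w(-87,0,0))
E
```

```text
turn 8.3 shift x -165.2 y 54.6 z 261.9 tilt [-0.028 -0.013 -1.   ] j6 -0.76
[ 597.83164463 -304.93842988    0.        ]
```

Request:
{"fn": "step_arm", "kwargs": {
  "steps": [
    [0,0,0,8.3],
    [-41,14,43,0],
    [-41,14,43,0],
    [-41,14,43,0],
    [-41,13,43,0],
    [0,0,43,0],
    [0,0,42,0],
    [0,0,0,0]
  ],
  "claw": 85
}}

```text
time: 22.65
tool_pos: [0.4468, -0.3751, 0.0893]
tool_rot: [-0.001, 0.723, 0.69, -0.013]
contact_force: [-2.0, 0.4, -0.9]
gripper_width: 0.849
```

Run:
```python
from h import *
im,P=cloud('top');
T=pose(); print((T[:3,3]*1000).round(1),T[:3,2].round(3))
thins(im,P); go([452.2,-405.7,3],-3.4)
```

```text
[ 448.5 -376.5   93. ] [-0.017 -0.02  -1.   ]
red 153 [ 452.6 -113.8] [53.4 44.2] long 89.3 z [ 3.7  8.1 11.3]
orange 179 [ 437.1 -322.6] [59.6 44.9] long 85.1 z [ 4.9  8.2 11.7]
gold few 52
turn 0.7 shift x -28.9 y 5.4 z 90.0 tilt [-0.017 -0.02  -1.   ] j6 -0.76
```

Request:
{"fn": "step_arm", "kwargs": {
  "steps": [
    [-29,5.5,20,0.7],
    [0,0,25,0],
    [0,0,0,0]
  ]
}}

```text
time: 23.0
tool_pos: [0.4584, -0.4083, 0.0578]
tool_rot: [0.008, 0.726, 0.688, -0.013]
contact_force: [-1.2, 0.6, -0.6]
gripper_width: 0.851
```

Run:
```python
from h import *
grab_frame('wrist'); im,P=cloud('wrist'); save('a8.png',im,1)
T=pose(); print((T[:3,3]*1000).round(1),T[:3,2].round(3))
thins(im,P); go([452.2,-405.7,3],-3.4)
```

```text
[ 460.2 -410.4   61.7] [-0.003 -0.036 -0.999]
red few 0
orange 4964 [ 438.8 -324.8] [61. 50.] long 84.4 z [7.5 8.7 9.8]
gold 3358 [ 452.1 -407.8] [60.3 48.5] long 86.6 z [7.5 8.6 9.7]
turn 0.4 shift x 4.3 y -8.3 z 58.7 tilt [-0.003 -0.036 -0.999] j6 -0.77
```

Request:
{"fn": "step_arm", "kwargs": {
  "steps": [
    [5,-8,15,0.4],
    [0,0,20,0],
    [0,0,10,0]
  ]
}}

```text
time: 23.4
tool_pos: [0.4563, -0.4091, 0.0241]
tool_rot: [0.019, 0.727, 0.686, -0.014]
contact_force: [-0.8, 0.4, -0.4]
gripper_width: 0.848
```

Run:
```python
from h import *
grab_frame('wrist'); 
T=pose(); print((T[:3,3]*1000).round(1),T[:3,2].round(3),state()['contact_force'])
go([452.1,-406.8,1],-3.4)
```

```text
[ 455.6 -408.4   22.6] [ 0.005 -0.045 -0.999] [-0.56933261  0.98845286 -0.27721906]
turn 0.0 shift x 1.4 y -3.6 z 21.6 tilt [ 0.005 -0.045 -0.999] j6 -0.77
```

Request:
{"fn": "step_arm", "kwargs": {
  "steps": [
    [2,-3.5,12,0],
    [0,0,9,0],
    [0,0,1,0]
  ]
}}

```text
time: 23.75
tool_pos: [0.4522, -0.407, 0.0001]
tool_rot: [0.019, 0.727, 0.686, -0.014]
contact_force: [-0.8, -0.3, -0.1]
gripper_width: 0.85
```

Request:
{"fn": "step_arm", "kwargs": {
  "steps": [
    [0,0,0.5,0],
    [0,0,0.5,0],
    [0,0,0,0],
    [0,0,0,0]
  ],
  "claw": 20
}}

```text
time: 24.15
tool_pos: [0.4526, -0.4076, -0.0004]
tool_rot: [0.019, 0.727, 0.686, -0.014]
contact_force: [-0.8, -0.3, -0.4]
gripper_width: 0.202
```

Run:
```python
from h import *
grab_frame('wrist'); 
T=pose(); print((T[:3,3]*1000).round(1),T[:3,2].round(3),state()['contact_force'],state()['gripper_width'])
```

```text
[ 4.527e+02 -4.077e+02 -4.000e-01] [ 0.007 -0.047 -0.999] [-0.50993547 -0.36636381  0.32469865] 0.19785981547911882
```

Request:
{"fn": "step_arm", "kwargs": {
  "steps": [
    [0,0,0,0],
    [0,0,0,0],
    [0,0,0,0],
    [0,0,3,0],
    [0,0,3,0],
    [0,0,2,0]
  ],
  "claw": 75
}}

```text
time: 24.8
tool_pos: [0.4533, -0.4087, -0.0079]
tool_rot: [0.02, 0.727, 0.686, -0.014]
contact_force: [-0.9, 0.4, 0.3]
gripper_width: 0.747
```

Run:
```python
from h import *
grab_frame('scene'); im,P=cloud('wrist'); save('a9.png',im)
T=pose(); print((T[:3,3]*1000).round(1),T[:3,2].round(3),state()['contact_force'],state()['gripper_width'])
```

```text
[ 453.1 -408.5   -8.1] [ 0.008 -0.048 -0.999] [-0.01186539  0.09049662 -0.60593446] 0.7476070810725469
```

View pics/a9.png

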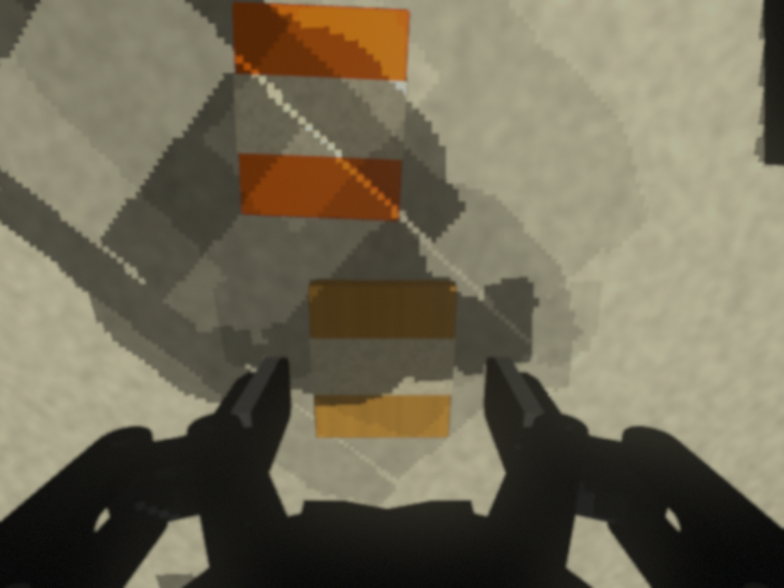

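The fingers straddle the gold thin, which spans px (310..457, 285..437). Nothing touches yet, so I'll go a bit lower.

Request:
{"fn": "step_arm", "kwargs": {
  "steps": [
    [0,0,2,0],
    [0,0,1.5,0],
    [0,0,0,0]
  ]
}}

```text
time: 25.2
tool_pos: [0.4531, -0.4086, -0.0121]
tool_rot: [0.02, 0.727, 0.686, -0.014]
contact_force: [-0.1, 0.2, -0.5]
gripper_width: 0.75
```

Request:
{"fn": "step_arm", "kwargs": {
  "steps": [
    [0,0,0,0],
    [0,0,0,0],
    [0,0,0,0]
  ],
  "claw": 20
}}

```text
time: 25.5
tool_pos: [0.4531, -0.4087, -0.012]
tool_rot: [0.02, 0.727, 0.686, -0.014]
contact_force: [-0.7, 0.2, -1.2]
gripper_width: 0.245
```

Run:
```python
from h import *
grab_frame('wrist'); 
T=pose(); print((T[:3,3]*1000).round(1),T[:3,2].round(3),state()['contact_force'],state()['gripper_width'])
```

```text
[ 453.1 -408.7  -12. ] [ 0.008 -0.048 -0.999] [-0.33765442 -0.67841122 -0.22378675] 0.20274341104140467
```

Request:
{"fn": "step_arm", "kwargs": {
  "steps": [
    [0,0,0,0],
    [0,0,0,0],
    [0,0,0,0],
    [0,0,3,0],
    [0,0,3,0],
    [0,0,0,0]
  ],
  "claw": 75
}}

```text
time: 26.15
tool_pos: [0.4533, -0.4091, -0.0183]
tool_rot: [0.02, 0.727, 0.686, -0.014]
contact_force: [-0.7, 0.2, -1.6]
gripper_width: 0.753
```

Request:
{"fn": "step_arm", "kwargs": {
  "steps": [
    [0,0,0,0],
    [0,0,0,0],
    [0,0,0,0]
  ],
  "claw": 20
}}

```text
time: 26.45
tool_pos: [0.4536, -0.4095, -0.0176]
tool_rot: [0.021, 0.727, 0.686, -0.014]
contact_force: [0.6, 0.1, 0.5]
gripper_width: 0.54
```

Run:
```python
from h import *
grab_frame('wrist'); 
T=pose(); print((T[:3,3]*1000).round(1),T[:3,2].round(3),state()['contact_force'],state()['gripper_width'])
```

```text
[ 453.6 -409.4  -17.7] [ 0.008 -0.049 -0.999] [-0.48673482 -0.2801209  -0.01428603] 0.5422940260087431
```

Caught at 0.54, so the real fingertips sit about 17 mm behind the reported TCP. Next I'll lift and carry.

Request:
{"fn": "step_arm", "kwargs": {
  "steps": [
    [0,0,-15,0],
    [0,0,-30,0],
    [0,0,-35,0],
    [0,0,0,-7],
    [0,0,0,-6.5],
    [0,0,0,0]
  ]
}}

```text
time: 27.1
tool_pos: [0.4531, -0.4053, 0.0697]
tool_rot: [0.02, 0.639, 0.769, -0.016]
contact_force: [0.0, -0.5, -0.5]
gripper_width: 0.545
```

Run:
```python
from h import *
im,P=cloud('wrist'); save('a10.png',im)
T=pose(); print((T[:3,3]*1000).round(1),T[:3,2].round(3),state()['contact_force'],state()['gripper_width'])
H=hsv(im);h,s,v=[H[...,i].astype(int) for i in range(3)]
q=big((h>=17)&(h<=28)&(s>140)); p=P[q]; print(p.mean(0).round(4),q.sum(),rect(p[:,:2]))
go(tr2w(-85,0,40),10.15)
```

```text
[ 453.  -405.2   69.3] [ 0.009 -0.049 -0.999] [ 0.2499954  -0.04921572 -0.08481018] 0.5471739088283951
[nan nan nan] 4460 (array([ 449.3, -382.7]), array([47.7, 18.1]), 12.7)
turn 0.3 shift x 75.2 y 160.3 z 29.3 tilt [ 0.009 -0.049 -0.999] j6 -1.01
```

View pics/a10.png

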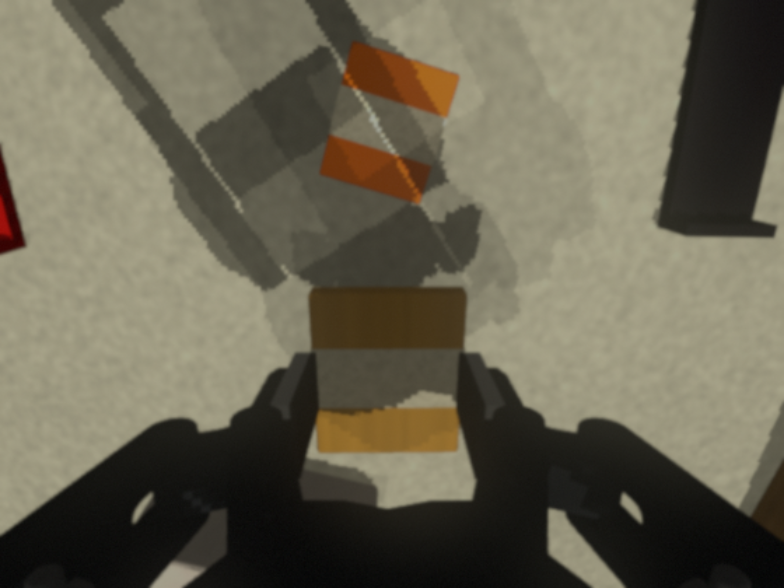

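The gold thin is held square and centred, spanning px (310..467, 288..452), with the tray stop at upper right (715,228). I'll carry it to the stop.

Request:
{"fn": "step_arm", "kwargs": {
  "steps": [
    [19,40,0,0.3],
    [19,40,0,0],
    [19,40,0,0],
    [18,40,0,0],
    [0,0,0,0]
  ]
}}

```text
time: 27.65
tool_pos: [0.6009, -0.3014, 0.0659]
tool_rot: [0.019, 0.648, 0.761, -0.016]
contact_force: [-0.5, -0.4, -0.9]
gripper_width: 0.547
```

Run:
```python
from h import *
grab_frame('wrist')
T=pose(); print(w2tr(T[:3,3]),T[:3,2].round(3),state()['gripper_width'])
go(tr2w(-85,0,15),10.15)
```

```text
[-85.   -1.7  65.6] [ 0.007 -0.05  -0.999] 0.5432815612864993
turn -1.1 shift x -0.0 y -1.7 z 50.6 tilt [ 0.007 -0.05  -0.999] j6 -0.71
```

Request:
{"fn": "step_arm", "kwargs": {
  "steps": [
    [1.3,-1.7,25,-1.1],
    [1.3,0,25,0],
    [1,0,15,0],
    [0,0,4,0],
    [0,0,0,0]
  ]
}}

```text
time: 28.2
tool_pos: [0.5951, -0.305, -0.0051]
tool_rot: [0.018, 0.644, 0.764, -0.018]
contact_force: [0.5, 0.3, 0.3]
gripper_width: 0.547
```

Run:
```python
from h import *
grab_frame('wrist')
T=pose(); print(w2tr(T[:3,3]),T[:3,2].round(3),state()['gripper_width'],state()['contact_force'])
go(tr2w(-85,0,-8),10.15)
```

```text
[-86.7   2.6  -4.7] [ 0.006 -0.051 -0.999] 0.5441275266022232 [-0.27002782  0.35400257 -0.64861688]
turn -0.4 shift x 1.7 y 2.6 z 3.3 tilt [ 0.006 -0.051 -0.999] j6 -0.72
```

Request:
{"fn": "step_arm", "kwargs": {
  "steps": [
    [0,2.6,3,-0.4],
    [0,0,1.5,0],
    [-1.5,0,0,0],
    [-1.5,0,0,0],
    [-1,0,0,0]
  ]
}}

```text
time: 28.75
tool_pos: [0.5995, -0.3073, -0.0064]
tool_rot: [0.018, 0.642, 0.766, -0.016]
contact_force: [-1.6, 4.1, -0.3]
gripper_width: 0.544
```

Run:
```python
from h import *
grab_frame('wrist')
T=pose(); print(w2tr(T[:3,3]),T[:3,2].round(3),state()['gripper_width'],state()['contact_force'],state()['contact_force'][:2]@TX)
```

```text
[-89.6  -1.2  -6.4] [ 0.007 -0.047 -0.999] 0.544968363698036 [-0.63613191  5.67803672  0.47087525] 5.701276986634397
```

Request:
{"fn": "step_arm", "kwargs": {
  "steps": [
    [0.5,-1.2,2,0],
    [0,0,2,0],
    [-0.5,0,1,0]
  ]
}}

```text
time: 29.1
tool_pos: [0.5991, -0.3074, -0.0094]
tool_rot: [0.018, 0.642, 0.767, -0.016]
contact_force: [-4.3, 8.1, 8.9]
gripper_width: 0.542
```

Request:
{"fn": "step_arm", "kwargs": {
  "steps": [
    [0,0,0,0],
    [0,0,0,0],
    [0,0,-5,0],
    [0,0,-35,0],
    [0,0,-45,0],
    [0,0,-30,0]
  ],
  "claw": 78
}}

```text
time: 29.7
tool_pos: [0.5948, -0.3028, 0.1027]
tool_rot: [0.015, 0.642, 0.766, -0.018]
contact_force: [0.9, -0.3, 0.6]
gripper_width: 0.777
```

Run:
```python
from h import *
for n in('wrist','top'):
    im,P=cloud(n); th=thins(im,P)
    if 'gold' in th: print(n,w2tr(np.r_[th['gold'][0],0]/1000))
T=pose(); print(w2tr(T[:3,3]),(T[:3,3]*1000).round(1),T[:3,2].round(3))
go([438.7,-323.8,100],-6)
```

```text
red few 0
orange 2496 [ 435.1 -326.4] [65.8 56.5] long 83.8 z [6.6 8.4 9.5]
gold 2591 [ 598.7 -306.6] [50.5 60.8] long 100.2 z [15.6 16.6 17.7]
wrist [-88.8  -0.6   0. ]
red 148 [ 452.6 -113.6] [53.5 44.5] long 89.1 z [ 5.   7.6 11.2]
orange few 0
gold few 0
[-86.5   0.2 106.8] [ 597.5 -304.4  106.8] [ 0.007 -0.051 -0.999]
turn 16.1 shift x -35.9 y -156.0 z 6.8 tilt [ 0.007 -0.051 -0.999] j6 -0.73
```

Request:
{"fn": "step_arm", "kwargs": {
  "steps": [
    [0,0,0,8],
    [0,0,0,8],
    [-9,-40,0,0],
    [-9,-40,0,0],
    [-9,-40,0,0],
    [-9,-38,0,0],
    [0,0,20,0],
    [0,0,20,0]
  ]
}}

```text
time: 30.6
tool_pos: [0.4324, -0.3287, 0.0662]
tool_rot: [0.027, 0.746, 0.665, -0.016]
contact_force: [0.1, -0.4, -0.5]
gripper_width: 0.781
```

Run:
```python
from h import *
grab_frame('scene'); im,P=cloud('wrist'); th=thins(im,P)
T=pose(); print((T[:3,3]*1000).round(1),T[:3,2].round(3))
go([*th['orange'][0],-17.5],th['orange'][1]-90)
```

```text
red few 0
orange 3614 [ 438.  -323.7] [59.2 49.9] long 83.9 z [7.  8.6 9.7]
gold 3935 [ 598.8 -305.4] [50.3 60.7] long 100.3 z [15.  16.5 17.6]
[ 430.9 -326.7   63.3] [ 0.007 -0.055 -0.998]
turn -0.4 shift x 3.7 y 6.7 z 80.8 tilt [ 0.007 -0.055 -0.998] j6 -0.64
```

Request:
{"fn": "step_arm", "kwargs": {
  "steps": [
    [3,6.7,28,-0.4],
    [2,0,25,0],
    [1.5,0,20,0],
    [0.5,0,4,0],
    [0,0,0,0]
  ]
}}

```text
time: 31.2
tool_pos: [0.4421, -0.3273, -0.0127]
tool_rot: [0.026, 0.743, 0.668, -0.016]
contact_force: [0.2, 0.4, -0.2]
gripper_width: 0.78
```

Run:
```python
from h import *
grab_frame('scene'); T=pose(); print((T[:3,3]*1000).round(1),T[:3,2].round(3),state()['contact_force'])
go([438,-323.7,-18],-6)
```

```text
[ 442.2 -327.4  -12.3] [ 0.011 -0.06  -0.998] [ 0.6272859  -0.3988186  -0.07037012]
turn -0.1 shift x 3.3 y -4.6 z 5.7 tilt [ 0.011 -0.06  -0.998] j6 -0.62
```

Request:
{"fn": "step_arm", "kwargs": {
  "steps": [
    [2,-4.5,3,0],
    [0,0,2.5,0],
    [0,0,0,0]
  ]
}}

```text
time: 31.55
tool_pos: [0.4397, -0.327, -0.0148]
tool_rot: [0.029, 0.743, 0.668, -0.016]
contact_force: [0.8, -0.4, 0.7]
gripper_width: 0.784
```

Request:
{"fn": "step_arm", "kwargs": {
  "steps": [
    [0,0,0,0],
    [0,0,0,0],
    [0,0,0,0],
    [0,0,0,0]
  ],
  "claw": 20
}}

```text
time: 31.95
tool_pos: [0.439, -0.3282, -0.012]
tool_rot: [0.028, 0.743, 0.668, -0.018]
contact_force: [0.8, 0.3, 0.1]
gripper_width: 0.201
```

Run:
```python
from h import *
grab_frame('scene'); T=pose(); print((T[:3,3]*1000).round(1),T[:3,2].round(3),state()['contact_force'],state()['gripper_width'])
```

```text
[ 439.2 -328.2  -12.1] [ 0.012 -0.066 -0.998] [0.31788913 0.48065436 0.30871781] 0.19828386050047556
```

Request:
{"fn": "step_arm", "kwargs": {
  "steps": [
    [1,0,0,0],
    [1,0,0,0],
    [1,0,2,0],
    [0,0,3,0],
    [0,0,3,0],
    [0,0,1,0]
  ],
  "claw": 78
}}

```text
time: 32.6
tool_pos: [0.4399, -0.3252, -0.0225]
tool_rot: [0.029, 0.743, 0.668, -0.017]
contact_force: [-0.1, 1.1, 1.0]
gripper_width: 0.782
```

Run:
```python
from h import *
grab_frame('scene'); T=pose(); print((T[:3,3]*1000).round(1),T[:3,2].round(3),state()['contact_force'],state()['gripper_width'])
go([438,-324.5,-18],-6)
```

```text
[ 439.8 -325.1  -22.6] [ 0.013 -0.065 -0.998] [-0.66042471 -0.27309312  0.01094842] 0.780661602936322
turn -0.0 shift x 0.5 y -1.9 z -4.6 tilt [ 0.013 -0.065 -0.998] j6 -0.62
```

Request:
{"fn": "step_arm", "kwargs": {
  "steps": [
    [0,-1.8,-3,0]
  ]
}}

```text
time: 32.75
tool_pos: [0.4377, -0.3245, -0.02]
tool_rot: [0.028, 0.743, 0.668, -0.017]
contact_force: [1.0, 1.3, -0.7]
gripper_width: 0.783
```

Request:
{"fn": "step_arm", "kwargs": {
  "steps": [
    [0,0,0,0],
    [0,0,0,0],
    [0,0,0,0]
  ],
  "claw": 20
}}

```text
time: 33.05
tool_pos: [0.4429, -0.3287, -0.0129]
tool_rot: [0.035, 0.743, 0.668, -0.016]
contact_force: [-3.0, 0.3, 3.8]
gripper_width: 0.276
```

Run:
```python
from h import *
grab_frame('scene'); T=pose(); print((T[:3,3]*1000).round(1),T[:3,2].round(3),state()['contact_force'],state()['gripper_width'])
```

```text
[ 443.3 -329.   -12.7] [ 0.024 -0.073 -0.997] [-4.15245763 -0.20180977  4.27863272] 0.20986421575855824
```

Request:
{"fn": "step_arm", "kwargs": {
  "steps": [
    [0,0,-3,0],
    [0,0,-25,0],
    [0,0,-35,0],
    [0,0,-15,0]
  ],
  "claw": 78
}}

```text
time: 33.5
tool_pos: [0.4395, -0.3217, 0.0654]
tool_rot: [0.032, 0.743, 0.668, -0.016]
contact_force: [0.1, -0.7, 0.2]
gripper_width: 0.78
```

Run:
```python
from h import *
grab_frame('scene'); im,P=cloud('wrist'); th=thins(im,P); save('a11.png',im)
T=pose(); print((T[:3,3]*1000).round(1),T[:3,2].round(3),state()['contact_force'])
go([*th['orange'][0],-18],th['orange'][1]-90)
```

```text
red few 0
orange 3330 [ 459.5 -329.9] [63.5 49.2] long 85.3 z [7.3 8.6 9.6]
gold 3611 [ 599.  -306.1] [49.8 62. ] long 100.4 z [15.4 16.6 17.7]
[ 439.9 -322.1   65.3] [ 0.021 -0.071 -0.997] [-0.61657439 -0.226292   -0.26548495]
turn -1.4 shift x -6.2 y 20.1 z 83.3 tilt [ 0.021 -0.071 -0.997] j6 -0.63
```

View pics/a11.png

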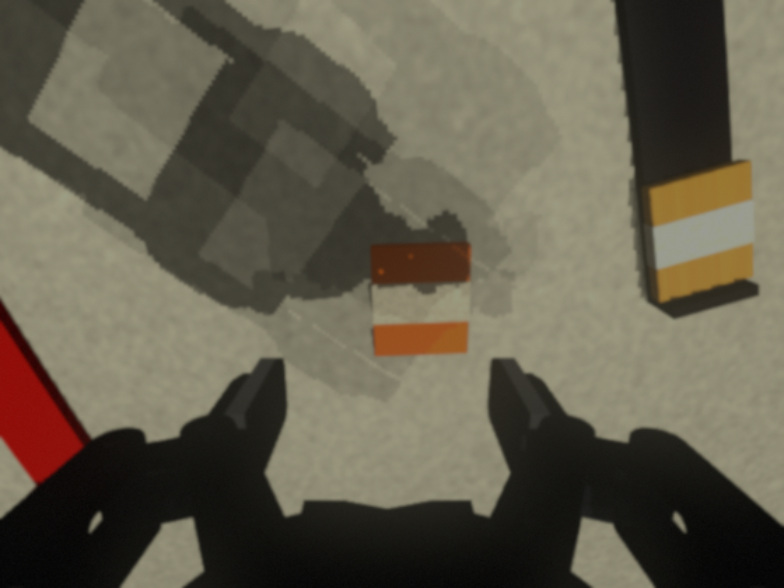

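Request:
{"fn": "step_arm", "kwargs": {
  "steps": [
    [0,18.5,28,-1.2],
    [0,0,28,0],
    [0,0,23,0],
    [0,0,0,0]
  ]
}}

```text
time: 34.0
tool_pos: [0.4604, -0.3296, -0.0166]
tool_rot: [0.034, 0.736, 0.676, -0.016]
contact_force: [-0.2, 0.1, -0.3]
gripper_width: 0.782
```

Run:
```python
from h import *
for i in range(3): grab_frame('scene')
T=pose(); print((T[:3,3]*1000).round(1),T[:3,2].round(3),state()['contact_force'])
go([459.5,-330.5,-19],-4.7)
```

```text
[ 463.1 -332.   -11.8] [ 0.028 -0.077 -0.997] [0.75040922 0.11984799 0.39403348]
turn -0.1 shift x 1.2 y -3.8 z 7.2 tilt [ 0.028 -0.077 -0.997] j6 -0.62
```

Request:
{"fn": "step_arm", "kwargs": {
  "steps": [
    [1,-3.8,7,0]
  ]
}}

```text
time: 34.25
tool_pos: [0.4614, -0.3327, -0.0167]
tool_rot: [0.04, 0.736, 0.676, -0.015]
contact_force: [-0.2, -1.2, 0.3]
gripper_width: 0.779
```

Run:
```python
from h import *
for i in range(3): grab_frame('scene')
T=pose(); print((T[:3,3]*1000).round(1),T[:3,2].round(3),state()['contact_force'])
go([459.5,-330.5,-19],-4.7)
```

```text
[ 459.4 -331.1  -18.9] [ 0.028 -0.077 -0.997] [-0.56361729 -0.14848024  0.59769394]
turn -0.1 shift x 0.6 y 0.1 z 0.1 tilt [ 0.028 -0.077 -0.997] j6 -0.63
```

Request:
{"fn": "step_arm", "kwargs": {
  "steps": [
    [0,0,0,0],
    [0,0,0,0],
    [0,0,0,0],
    [0,0,0,0]
  ],
  "claw": 20
}}

```text
time: 34.8
tool_pos: [0.4604, -0.3322, -0.0164]
tool_rot: [0.04, 0.736, 0.676, -0.015]
contact_force: [0.2, 0.4, -0.5]
gripper_width: 0.537
```

Run:
```python
from h import *
for i in range(2): grab_frame('scene')
T=pose(); print((T[:3,3]*1000).round(1),T[:3,2].round(3),state()['contact_force'],state()['gripper_width'])
```

```text
[ 460.3 -332.1  -16.7] [ 0.03  -0.079 -0.996] [ 0.04793954 -0.70499877 -0.63735395] 0.5362268634547954
```

Request:
{"fn": "step_arm", "kwargs": {
  "steps": [
    [0,0,-25,0],
    [0,0,-40,0],
    [0,0,0,-7.4],
    [0,0,0,-7.4]
  ]
}}

```text
time: 35.3
tool_pos: [0.4571, -0.3257, 0.0486]
tool_rot: [0.035, 0.64, 0.768, -0.02]
contact_force: [-0.8, 1.1, -1.6]
gripper_width: 0.538
```

Run:
```python
from h import *
grab_frame('scene'); grab_frame('scene'); im,P=cloud('wrist')
T=pose(); print((T[:3,3]*1000).round(1),T[:3,2].round(3),state()['gripper_width'])
H=hsv(im);h,s,v=[H[...,i].astype(int) for i in range(3)]
q=(h>=7)&(h<=16)&(s>140)&(abs(P[...,2]-T[2,3]-.025)<.02); p=P[q]; d=(p-T[:3,3])*1000; 
print('far edge toolx',np.percentile(d@T[:3,0],[1,99]).round(1),'tooly',np.percentile(d@T[:3,1],[1,99]).round(1),'z',np.percentile(d@T[:3,2],[5,95]).round(1))
p1=p[(d@T[:3,0])>0]; A=np.c_[p1@np.r_[TX,0],np.ones(len(p1))]; print('slope along tray x',np.linalg.lstsq(A,p1[:,2],rcond=None)[0][0])
go(tr2w(-49,0,40),10.15)
```

```text
[ 457.3 -325.9   48.2] [ 0.027 -0.076 -0.997] 0.5386532115126401
far edge toolx [-28.2  30.6] tooly [-22.4  25. ] z [-29.3 -23.8]
slope along tray x -0.09298079184973368
turn -0.2 shift x 33.8 y 142.1 z 8.2 tilt [ 0.027 -0.076 -0.997] j6 -0.89
```

Request:
{"fn": "step_arm", "kwargs": {
  "steps": [
    [11,46,0,-0.2],
    [11,46,0,0],
    [11,46,0,0]
  ]
}}

```text
time: 35.75
tool_pos: [0.5854, -0.2705, 0.0446]
tool_rot: [0.033, 0.648, 0.76, -0.021]
contact_force: [0.1, -1.3, -0.2]
gripper_width: 0.54
```

Run:
```python
from h import *
grab_frame('scene'); grab_frame('scene')
T=pose(); print(w2tr(T[:3,3]),T[:3,2].round(3),state()['gripper_width'])
go(tr2w(-48,-1,8),10.15)
```

```text
[-49.8   2.7  44.8] [ 0.025 -0.074 -0.997] 0.5368107202126459
turn -0.7 shift x 1.8 y 3.7 z 36.8 tilt [ 0.025 -0.074 -0.997] j6 -0.66
```

Request:
{"fn": "step_arm", "kwargs": {
  "steps": [
    [2.5,0.5,20,-0.7],
    [2,0,17,0]
  ]
}}

```text
time: 36.05
tool_pos: [0.5918, -0.2672, 0.0081]
tool_rot: [0.035, 0.642, 0.765, -0.021]
contact_force: [-0.7, 0.3, -1.2]
gripper_width: 0.54
```

Run:
```python
from h import *
grab_frame('scene'); grab_frame('scene')
T=pose(); print(w2tr(T[:3,3]),T[:3,2].round(3),state()['gripper_width'],state()['contact_force'])
go(tr2w(-48,1.3,2),10.15)
```

```text
[-47.6   1.6   5.7] [ 0.023 -0.074 -0.997] 0.5357343529828431 [-0.7184048   0.32643736 -1.09416193]
turn -0.1 shift x -0.4 y 0.3 z 3.7 tilt [ 0.023 -0.074 -0.997] j6 -0.66
```

Now down until it touches, then release in place.

Request:
{"fn": "step_arm", "kwargs": {
  "steps": [
    [0,0,4,0]
  ]
}}

```text
time: 36.25
tool_pos: [0.5893, -0.2673, 0.002]
tool_rot: [0.033, 0.643, 0.765, -0.021]
contact_force: [0.3, -1.0, 0.4]
gripper_width: 0.536
```

Run:
```python
from h import *
grab_frame('scene'); grab_frame('scene')
T=pose(); print(w2tr(T[:3,3]),T[:3,2].round(3),state()['gripper_width'],state()['contact_force'])
```

```text
[-47.7   2.8   0.8] [ 0.021 -0.073 -0.997] 0.5384150391176165 [-0.09264126 -0.83636671 -1.57618123]
```

Request:
{"fn": "step_arm", "kwargs": {
  "steps": [
    [0,0,2,0]
  ]
}}

```text
time: 36.45
tool_pos: [0.5885, -0.2675, -0.0004]
tool_rot: [0.032, 0.643, 0.765, -0.021]
contact_force: [0.7, 0.0, 0.6]
gripper_width: 0.532
```

Run:
```python
from h import *
grab_frame('scene'); grab_frame('scene')
T=pose(); print(w2tr(T[:3,3]),T[:3,2].round(3),state()['gripper_width'],state()['contact_force'])
```

```text
[-48.4   2.7  -0.6] [ 0.022 -0.074 -0.997] 0.53965570041864 [-0.22515372 -0.30821672  0.08194781]
```

Request:
{"fn": "step_arm", "kwargs": {
  "steps": [
    [0.5,1.4,2,0],
    [0,0,1,0]
  ]
}}

```text
time: 36.75
tool_pos: [0.5903, -0.2677, -0.0012]
tool_rot: [0.033, 0.643, 0.765, -0.021]
contact_force: [-0.8, 1.0, 2.6]
gripper_width: 0.54
```

Run:
```python
from h import *
grab_frame('scene'); grab_frame('scene')
T=pose(); print(w2tr(T[:3,3]),T[:3,2].round(3),state()['gripper_width'],state()['contact_force'])
```

```text
[-49.1   0.7  -1.3] [ 0.023 -0.075 -0.997] 0.5381538098647647 [-2.47131576  1.08381928  3.78155333]
```

Request:
{"fn": "step_arm", "kwargs": {
  "steps": [
    [0,0,0,0],
    [0,0,0,0],
    [0,0,-1,0],
    [0,0,-15,0],
    [0,0,-30,0],
    [0,0,-45,0]
  ],
  "claw": 70
}}

```text
time: 37.45
tool_pos: [0.583, -0.2578, 0.0835]
tool_rot: [0.025, 0.643, 0.765, -0.023]
contact_force: [0.4, 0.1, -0.4]
gripper_width: 0.698
```

Run:
```python
from h import *
grab_frame('scene'); im,P=cloud('wrist')
T=pose(); print(w2tr(T[:3,3]),T[:3,2].round(3),state()['gripper_width'])
th=thins(im,P)
for n in th: print(n,w2tr(np.r_[th[n][0],0]/1000))
save('a12.png',im,1)
H=hsv(im);h,s,v=[H[...,i].astype(int) for i in range(3)]
d=(P[...,:2]*1000-TO); tx,ty=d@TX,d@TY
for x in range(-115,20,10):
    m=(abs(tx-x)<3)&(abs(ty)<15); print(x,(np.nanmedian(P[m][:,2])*1000).round(1) if m.any() else None,end=' ')
go([452.2,-114.2,80],-1.5)
```

```text
[-42.4   0.4  94. ] [ 0.026 -0.076 -0.997] 0.7005943009798731
red 366 [ 457.9 -145.4] [39.8  7. ] long 8.4 z [2.4 8.2 9.7]
orange 2921 [ 592.5 -265.3] [49.6 60.9] long 100.1 z [16.8 20.2 27.6]
gold 974 [ 604.7 -327.9] [46.7 17. ] long 10.0 z [15.4 16.4 17.9]
red [ 94.8 109.7   0. ]
orange [-47.   -1.8   0. ]
gold [-110.8   -2.7    0. ]
-115 16.8 -105 16.4 -95 16.4 -85 16.7 -75 27.4 -65 26.1 -55 24.3 -45 22.2 -35 20.3 -25 198.2 -15 210.0 -5 8.7 5 8.8 15 8.6 turn 11.4 shift x 143.2 y -141.2 z 14.0 tilt [ 0.026 -0.076 -0.997] j6 -0.66
```

The orange thin is leaning correctly, with slope about -0.19 and centre at -47. Red is next.

Request:
{"fn": "step_arm", "kwargs": {
  "steps": [
    [0,0,0,5.7],
    [0,0,0,5.7],
    [30,-35,-3,0],
    [30,-35,-3,0],
    [30,-35,0,0],
    [12,-33,0,0]
  ],
  "claw": 78
}}

```text
time: 38.15
tool_pos: [0.457, -0.1543, 0.0928]
tool_rot: [0.041, 0.719, 0.693, -0.015]
contact_force: [0.0, -0.2, 0.2]
gripper_width: 0.778
```

Run:
```python
from h import *
grab_frame('scene'); grab_frame('scene'); im,P=cloud('wrist'); th=thins(im,P); save('a13.png',im,1)
T=pose(); print((T[:3,3]*1000).round(1),T[:3,2].round(3))
go([*th['red'][0],-18],th['red'][1]-90)
im,P=cloud('top'); thins(im,P)
```

```text
red 2916 [ 453. -115.] [58.6 48.2] long 89.2 z [7.5 8.6 9.7]
orange 1041 [ 593.5 -241.9] [59.6 22. ] long 2.4 z [13.2 17.6 19.7]
gold few 54
[ 456.8 -155.2   92.6] [ 0.035 -0.082 -0.996]
turn -1.3 shift x 40.2 y -4.4 z 110.6 tilt [ 0.035 -0.082 -0.996] j6 -0.39
red few 18
orange 181 [ 589.2 -262.2] [47.4 58.2] long 99.9 z [13.4 20.9 28. ]
gold 83 [ 601.7 -328.1] [43.6 15.6] long 8.0 z [12.8 16.1 20.6]
```

Request:
{"fn": "step_arm", "kwargs": {
  "steps": [
    [25,-4,25,-1.3],
    [24,-4,30,0],
    [0,0,32,0]
  ]
}}

```text
time: 38.65
tool_pos: [0.4666, -0.1187, 0.0107]
tool_rot: [0.053, 0.712, 0.7, -0.011]
contact_force: [-0.3, -0.5, 0.2]
gripper_width: 0.778
```

Run:
```python
from h import *
for i in range(3): grab_frame('scene')
T=pose(); print((T[:3,3]*1000).round(1),T[:3,2].round(3),state()['contact_force'])
go([453,-116.5,-19],-1)
```

```text
[ 463.9 -119.3    8.9] [ 0.05  -0.089 -0.995] [-4.91486776e-01 -8.07554779e-05  1.18313097e+00]
turn -0.0 shift x 2.6 y -10.9 z 27.9 tilt [ 0.05  -0.089 -0.995] j6 -0.31
```

Request:
{"fn": "step_arm", "kwargs": {
  "steps": [
    [5,-12,10,0],
    [0,0,10,0]
  ]
}}

```text
time: 39.0
tool_pos: [0.4582, -0.1185, -0.0072]
tool_rot: [0.053, 0.714, 0.699, -0.011]
contact_force: [0.2, -0.2, -0.4]
gripper_width: 0.779
```

Run:
```python
from h import *
for i in range(3): grab_frame('scene')
T=pose(); print((T[:3,3]*1000).round(1),T[:3,2].round(3),state()['contact_force'])
go([453.5,-116.5,-19],-1)
```

```text
[ 459.  -118.9   -7. ] [ 0.059 -0.092 -0.994] [ 0.09528355 -0.04849447  0.29588978]
turn -0.1 shift x 2.3 y -5.5 z 12.0 tilt [ 0.059 -0.092 -0.994] j6 -0.31
```

Request:
{"fn": "step_arm", "kwargs": {
  "steps": [
    [3,-6,3,0]
  ]
}}

```text
time: 39.25
tool_pos: [0.4553, -0.1171, -0.0087]
tool_rot: [0.055, 0.714, 0.698, -0.011]
contact_force: [0.7, -0.2, 0.6]
gripper_width: 0.785
```

Run:
```python
from h import *
for i in range(3): grab_frame('scene')
T=pose(); print((T[:3,3]*1000).round(1),T[:3,2].round(3),state()['contact_force'])
go([453.5,-116.5,-19],-1)
```

```text
[ 453.3 -116.1  -10.2] [ 0.059 -0.092 -0.994] [ 0.14956126  0.45594972 -0.83327863]
turn -0.1 shift x -0.4 y 0.2 z 8.8 tilt [ 0.059 -0.092 -0.994] j6 -0.31
```

Request:
{"fn": "step_arm", "kwargs": {
  "steps": [
    [0,0,8,0]
  ]
}}

```text
time: 39.5
tool_pos: [0.455, -0.1173, -0.0171]
tool_rot: [0.055, 0.713, 0.698, -0.011]
contact_force: [0.3, 0.0, -0.5]
gripper_width: 0.773
```

Run:
```python
from h import *
for i in range(3): grab_frame('scene')
T=pose(); print((T[:3,3]*1000).round(1),T[:3,2].round(3),state()['contact_force'])
go([453.5,-116.5,-19],-1)
```

```text
[ 453.2 -116.7  -18.9] [ 0.058 -0.092 -0.994] [-0.20884213  0.11771303 -0.41643469]
turn -0.1 shift x 0.2 y 0.3 z 0.1 tilt [ 0.058 -0.092 -0.994] j6 -0.31
```

Request:
{"fn": "step_arm", "kwargs": {
  "steps": [
    [0,0,0,0],
    [0,0,0,0],
    [0,0,0,0],
    [0,0,0,0]
  ],
  "claw": 20
}}

```text
time: 40.05
tool_pos: [0.4535, -0.1168, -0.0182]
tool_rot: [0.053, 0.714, 0.699, -0.012]
contact_force: [0.7, 0.6, -0.6]
gripper_width: 0.543
```

Run:
```python
from h import *
for i in range(2): grab_frame('scene')
T=pose(); print((T[:3,3]*1000).round(1),T[:3,2].round(3),state()['contact_force'],state()['gripper_width'])
```

```text
[ 453.4 -116.8  -18.3] [ 0.057 -0.092 -0.994] [-0.31416905  0.27233149 -0.98513627] 0.552309166245565
```

Held. Lift and turn.

Request:
{"fn": "step_arm", "kwargs": {
  "steps": [
    [0,0,-25,0],
    [0,0,-45,0],
    [0,0,0,-5.6],
    [0,0,0,-5.6]
  ]
}}

```text
time: 40.55
tool_pos: [0.4479, -0.1096, 0.0524]
tool_rot: [0.05, 0.64, 0.767, -0.018]
contact_force: [-0.6, -0.8, -0.6]
gripper_width: 0.545
```

Run:
```python
from h import *
grab_frame('scene'); grab_frame('scene'); im,P=cloud('wrist'); save('a14.png',im)
T=pose(); print((T[:3,3]*1000).round(1),T[:3,2].round(3),state()['gripper_width'])
H=hsv(im);h,s,v=[H[...,i].astype(int) for i in range(3)]
q=((h<=6)|(h>172))&(s>140)&(abs(P[...,2]-T[2,3]-.025)<.02); p=P[q]; d=(p-T[:3,3])*1000; ax=np.r_[TX,0]
print('toolx',np.percentile(d@T[:3,0],[1,99]).round(1),'tooly',np.percentile(d@T[:3,1],[1,99]).round(1))
print('center rel TCP world',[round(float(np.percentile(d@k,[1,99]).mean()),1) for k in(np.r_[TX,0],np.r_[TY,0],np.array([0,0,1]))])
A=np.c_[p[:,:2]@TX,p[:,:2]@TY,np.ones(len(p))]; print('slopes',np.linalg.lstsq(A,p[:,2],rcond=None)[0])
go(tr2w(-8,0,50),10.15)
```

```text
[ 448.  -109.7   51.9] [ 0.053 -0.09  -0.994] 0.5457913611048384
toolx [-30.   28.5] tooly [-22.  25.]
center rel TCP world [1.8, -0.5, 25.7]
slopes [-0.01626508  0.01918784  0.0844605 ]
turn -0.1 shift x -139.6 y 113.1 z 1.9 tilt [ 0.053 -0.09  -0.994] j6 -0.5
```

Request:
{"fn": "step_arm", "kwargs": {
  "steps": [
    [-47,38,0,0],
    [-47,38,0,0],
    [-42,36,0,0]
  ]
}}

```text
time: 41.0
tool_pos: [0.5615, -0.2082, 0.0593]
tool_rot: [0.043, 0.643, 0.764, -0.019]
contact_force: [1.2, 0.6, -0.0]
gripper_width: 0.548
```

Run:
```python
from h import *
grab_frame('scene'); grab_frame('scene')
T=pose(); print(w2tr(T[:3,3]),T[:3,2].round(3),state()['gripper_width'])
go(tr2w(-8.8,.5,12),10.15)
```

```text
[11.4 16.4 59.6] [ 0.043 -0.085 -0.995] 0.5439810747912451
turn -0.3 shift x -20.2 y 15.9 z 47.6 tilt [ 0.043 -0.085 -0.995] j6 -0.6
```

Request:
{"fn": "step_arm", "kwargs": {
  "steps": [
    [-16,14.6,20,-0.3],
    [0,0,26,0]
  ]
}}

```text
time: 41.3
tool_pos: [0.5871, -0.2306, 0.017]
tool_rot: [0.046, 0.644, 0.764, -0.018]
contact_force: [-0.1, -0.6, -0.5]
gripper_width: 0.547
```

Run:
```python
from h import *
grab_frame('scene'); grab_frame('scene')
T=pose(); print(w2tr(T[:3,3]),T[:3,2].round(3),state()['gripper_width'],state()['contact_force'])
go(tr2w(-8.8,.5,6),10.15)
```

```text
[-7.4  2.9 11.1] [ 0.035 -0.081 -0.996] 0.5500517076036151 [-1.49097705  0.11523258 -1.16447673]
turn -0.3 shift x -1.4 y 2.4 z 5.1 tilt [ 0.035 -0.081 -0.996] j6 -0.61
```

Request:
{"fn": "step_arm", "kwargs": {
  "steps": [
    [-1,2.3,6,0]
  ]
}}

```text
time: 41.5
tool_pos: [0.5836, -0.2279, 0.0055]
tool_rot: [0.04, 0.644, 0.764, -0.02]
contact_force: [0.3, -0.3, -0.1]
gripper_width: 0.548
```

Run:
```python
from h import *
grab_frame('scene'); grab_frame('scene')
T=pose(); print(w2tr(T[:3,3]),state()['gripper_width'],state()['contact_force'])
```

```text
[-7.9  1.3  4.2] 0.5437406068757559 [ 0.26823581  0.60778646 -0.23650473]
```

Request:
{"fn": "step_arm", "kwargs": {
  "steps": [
    [0,0,3,0]
  ]
}}

```text
time: 41.7
tool_pos: [0.5833, -0.2276, 0.0025]
tool_rot: [0.04, 0.644, 0.764, -0.02]
contact_force: [-0.1, -0.9, 1.6]
gripper_width: 0.546
```

Run:
```python
from h import *
grab_frame('scene'); grab_frame('scene')
T=pose(); print(w2tr(T[:3,3]),state()['gripper_width'],state()['contact_force'])
```

```text
[-8.3  0.8  2.2] 0.5497034512824657 [0.14228766 0.96966503 0.37754891]
```

Request:
{"fn": "step_arm", "kwargs": {
  "steps": [
    [-0.5,0,2,0]
  ]
}}

```text
time: 41.9
tool_pos: [0.5838, -0.228, 0.0014]
tool_rot: [0.04, 0.644, 0.764, -0.019]
contact_force: [-1.7, 2.3, 2.5]
gripper_width: 0.545
```

Request:
{"fn": "step_arm", "kwargs": {
  "steps": [
    [0,0,0,0],
    [0,0,0,0],
    [0,0,-1,0],
    [0,0,-15,0],
    [0,0,-35,0],
    [0,0,-45,0],
    [0,0,-45,0],
    [0,0,-40,0]
  ],
  "claw": 70
}}

```text
time: 42.7
tool_pos: [0.5725, -0.2111, 0.1835]
tool_rot: [0.033, 0.644, 0.764, -0.021]
contact_force: [1.3, -0.8, 0.3]
gripper_width: 0.698
```

Request:
{"fn": "step_arm", "kwargs": {
  "steps": [
    [40,-30,-20,0],
    [40,-30,-10,0],
    [40,-30,0,0],
    [30,-20,0,0]
  ]
}}

```text
time: 43.1
tool_pos: [0.445, -0.0845, 0.2141]
tool_rot: [0.045, 0.645, 0.762, -0.017]
contact_force: [1.5, 0.7, 0.1]
gripper_width: 0.701
```

Run:
```python
from h import *
grab_frame('scene'); im0,P0=cloud('scene'); im,P=cloud('top')
print(pose()[:3,3].round(3),state()['contact_force'])
for n,i,p in(('scene',im0,P0),('top',im,P)):
    th=thins(i,p)
    for k in th: print(n,k,w2tr(np.r_[th[k][0],0]/1000),th[k][1])
    d=(p[...,:2]*1000-TO); tx,ty=d@TX,d@TY
    for x in range(-115,50,10):
        m=(abs(tx-x)<3)&(abs(ty)<15); print(x,(np.nanmedian(p[m][:,2])*1000).round(1) if m.any() else None,end=' ')
    print()
a=cv2.resize(im[130:280,110:400],(800,414),interpolation=cv2.INTER_CUBIC); save('f1.png',a,1)
b=cv2.resize(im0[120:330,110:430],(800,525),interpolation=cv2.INTER_CUBIC); save('f2.png',b,1)
```

```text
[ 0.446 -0.085  0.214] [ 0.70026324 -0.07887944  0.44770555]
red 185 [ 583.4 -222.3] [46.3 63. ] long 98.1 z [14.6 26.2 31.9]
orange 137 [ 593.4 -283.1] [48.6 20.6] long 10.4 z [20.1 26.5 30.2]
gold 107 [ 601.6 -324.7] [49.8 16.1] long 8.3 z [13.  16.8 20.3]
scene red [-3.1 -0.4  0. ] 98.11074542999268
scene orange [-64.8   0.5   0. ] 10.362013816833496
scene gold [-107.1   -0.3    0. ] 8.321551322937012
-115 18.3 -105 16.8 -95 18.3 -85 17.4 -75 18.8 -65 27.6 -55 26.0 -45 24.5 -35 24.6 -25 28.5 -15 27.0 -5 24.5 5 20.4 15 19.2 25 15.0 35 8.5 45 8.3 
red 137 [ 579.  -224.1] [42.5 57. ] long 90.4 z [14.7 19.3 28.4]
orange 83 [ 592.7 -283.8] [46.7 15.1] long 8.8 z [21.  26.  28.7]
gold 83 [ 602.1 -327.9] [44.7 16.6] long 10.1 z [12.9 16.  19.2]
top red [-4.1  4.3  0. ] 90.39284002780914
top orange [-65.3   1.3   0. ] 8.804652214050293
top gold [-110.3   -0.2    0. ] 10.051326751708984
-115 17.8 -105 15.7 -95 16.3 -85 16.3 -75 24.9 -65 26.1 -55 24.5 -45 21.8 -35 26.9 -25 26.2 -15 24.0 -5 22.5 5 19.1 15 18.1 25 8.7 35 7.8 45 8.6
```

View pics/f1.png

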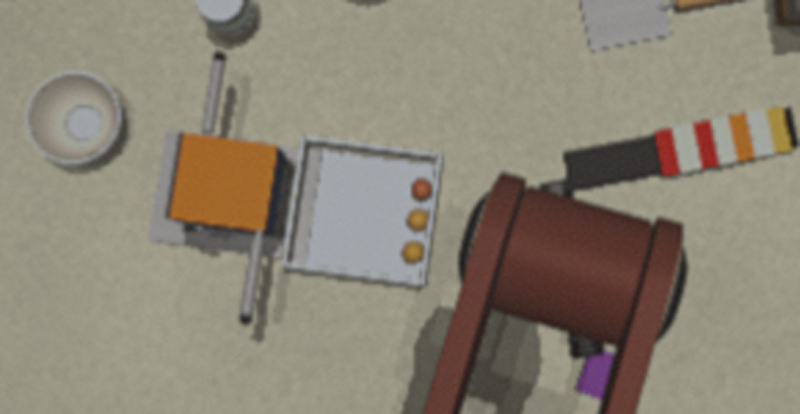

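View pics/f2.png

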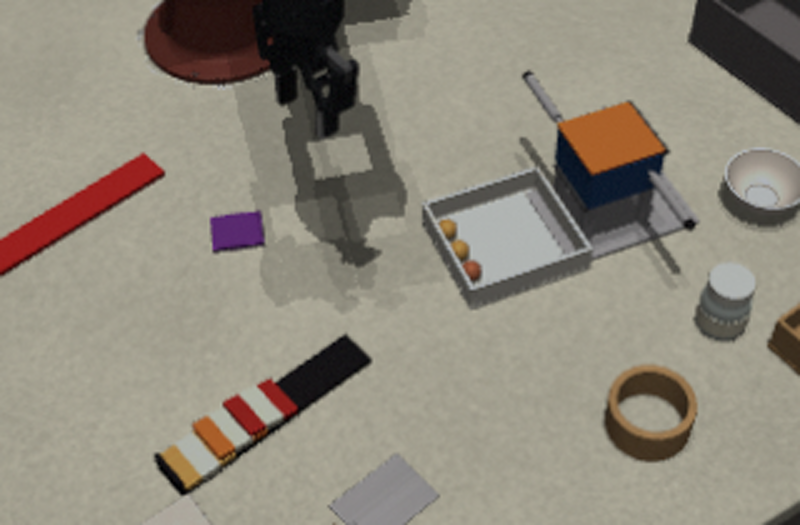

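Run:
```python
from h import *
im,P=cloud('wrist'); th=thins(im,P)
for k in th: print(k,w2tr(np.r_[th[k][0],0]/1000),th[k][1])
H=hsv(im);h,s,v=[H[...,i].astype(int) for i in range(3)]
d=(P[...,:2]*1000-TO); tx,ty=d@TX,d@TY; z=P[...,2]*1000
m=(abs(ty)<24)&(z>11)&(z<40)&(tx>-60)&(tx<60); print('raised x range',np.percentile(tx[m],[.5,99.5]) if m.any() else None,m.sum())
go([420,-200,260],10)
```

```text
red few 51
orange 164 [ 579.5 -286.3] [21.5 16.3] long 5.9 z [23.8 25.8 27.7]
gold 151 [ 592.3 -329.3] [24.9 17.7] long 11.9 z [14.8 16.  17.1]
orange [-65.4  14.8   0. ] 5.947674751281738
gold [-110.     9.8    0. ] 11.91626262664795
raised x range [-59.6564551   23.40462918] 238
turn -0.4 shift x -108.0 y -46.0 z -46.1 tilt [ 0.047 -0.085 -0.995] j6 -0.47
```

Request:
{"fn": "step_arm", "kwargs": {
  "steps": [
    [-37,-16,-17,0],
    [-37,-16,-17,0],
    [-30,-14,-15,0]
  ]
}}

```text
time: 43.6
tool_pos: [0.4164, -0.1925, 0.2704]
tool_rot: [0.043, 0.642, 0.765, -0.018]
contact_force: [0.1, -0.6, 0.2]
gripper_width: 0.701
```

Run:
```python
from h import *
grab_frame('scene'); grab_frame('scene'); im,P=cloud('wrist'); th=thins(im,P); save('f3.png',im)
for k in th: print(k,w2tr(np.r_[th[k][0],0]/1000),th[k][1])
H=hsv(im);h,s,v=[H[...,i].astype(int) for i in range(3)]; h=np.where(h>172,0,h)
d=(P[...,:2]*1000-TO); tx,ty=d@TX,d@TY; z=P[...,2]*1000
for k,(a,b) in HUE.items():
    q=(h>=a)&(h<=b)&(s>130)&(abs(ty)<30)&(z<45)&(z>5)&(abs(tx)<123); print(k,q.sum(),'x',np.percentile(tx[q],[1,99]).round(1),'y',np.percentile(ty[q],[1,99]).round(1))
for x in range(-117,50,8):
    m=(abs(tx-x)<2)&(abs(ty)<15); print(x,(np.nanmedian(z[m])).round(1) if m.any() else None,end=' ')
```

```text
red 914 [ 582.7 -224.2] [50.4 56.1] long 99.7 z [15.3 19.7 28.3]
orange 377 [ 593.1 -282. ] [49.8 15.7] long 9.2 z [23.8 25.7 27.4]
gold 306 [ 601.8 -325.9] [49.3 16.7] long 8.3 z [15.  16.3 17.5]
red [-4.9  0.7  0. ] 99.6654405593872
orange [-63.6   0.6   0. ] 9.186554908752441
gold [-108.3   -0.2    0. ] 8.319587707519531
red 934 x [-32.5  22.9] y [-23.4  25.2]
orange 397 x [-71.6 -29.1] y [-24.1  25.8]
gold 325 x [-117.9  -99.5] y [-24.8  22.8]
-117 19.2 -109 16.2 -101 16.3 -93 16.5 -85 16.4 -77 17.1 -69 26.6 -61 25.1 -53 23.9 -45 22.1 -37 21.7 -29 27.7 -21 25.9 -13 23.9 -5 22.6 3 20.4 11 19.1 19 17.2 27 8.7 35 8.8 43 8.7
```

View pics/f3.png

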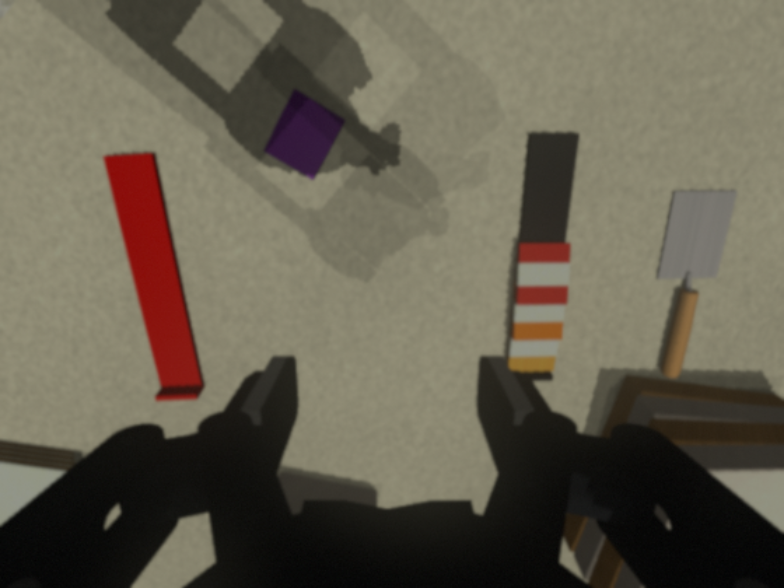

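```bash
python3 -c "
from h import *
print(job_done(),state()['time'])"
```

```text
the job is handed in; nothing more can be done
the job is handed in; nothing more can be done
```

The job is done and handed in at about 44 s of robot time. My last checks all agreed with what was asked.

**Sample case:** I swung the lid fully back with the case level, then tipped the case right over. All three truffles that were present rolled into the white well. I then lowered the case level and shut the lid; the final pictures show the case level, the lid closed and the three balls in the well.

**Thins:** Three were present and are fanned along the black tray as gold, orange, red:

| Thin | How it lies | Centre from tray middle | Covers the one before |
|---|---|---|---|
| Gold | flat against the end stop | about -87 mm | – |
| Orange | leaning on gold | about -45 mm | about 18 mm, or 30 % |
| Red | leaning on orange | about -4.7 mm | about 19 mm, or 32 % |

Centres and cover are read from the last wrist view, good to 1–2 mm. The thins are square to the tray and centred across it to about 1 mm.

**Problems on the way:**
- **Missed grips:** Several first grips missed because the real fingertips sit about 17 mm behind the reported tool point.
- **Orange thin:** It was shifted about 20 mm before I picked it up, probably by one of those missed grips. I measured it again before grasping.
- **Tool tilt:** The tool tilted by about 5–6° over the run, with no visible effect on the result.

I touched neither the jar, spatula, tape roll and bowl nor the purple and red look-alikes, and no reported contact force was above about 17 N.

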